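# Knock a stack of stone sample plates square and lock it in a stacking frame

### The arm

A 6-joint arm with a two-finger parallel gripper is mounted at the origin on the work surface; the furniture and walls round the work are solid. World frame = base frame: x ahead of the robot, y to its left, z up, the work surface at z = 0. Lengths are in m, angles in rad, forces in N, time in s.
With the tool pointing down it reaches from about 0.425 to 0.95 m from the base axis. Payload 3.5 kg.
Tool frame: the origin (TCP) lies between the finger pads; the fingertips stand 14 mm ahead of it and the grasp point (between the pads) lies 5 mm behind it; z points along the fingers, y is the direction in which the jaws open and shut (so a half turn about z gives the same grasp; the last joint's range is limited). The gripper opens to 85 mm and grips with 20 to 120 N. Pads are 22 mm wide; open, the fingers measure 114 mm over their backs; the gripper's body (76 mm by 85 mm) begins 54 mm behind the grasp point. The pads swing forward as they close: fully open they stand 13 mm farther back than shut.
Start: joints at [1.039, 0.286, 1.577, -0, 1.279, -0.15], TCP at [0.251, 0.626, 0.223] pointing down, gripper open.
Joint ranges: [-2.77, 2.77], [-0.9, 2.22], [0.21, 2.48], [-1.53, 4.67], [0.24, 2.81], [-2.84, 2.84]. Speed limits (rad/s): [2.79, 2.79, 3.14, 3.14, 3.14, 3.14].

### API

Orientations are given as a unit quaternion [x, y, z, w].
In Python, from plant import ctrl gives the robot as it stands. The module is installed in compiled form; this text tells all that it offers.
- The arm moves only by the tool servo_tool, never from a script. Its argument "increments" is text: rows parted by semicolons, each of 7 numbers parted by spaces: the turn, a rotation vector about the tool's x, y, z in rad, then the shift along the tool's x, y, z in cm, then the finger opening in cm, from 0 to 8.54. In form: ax ay az dx dy dz claw; .... A call has 1 to 10 rows; each row is the pose to reach, as a shift and turn from the pose commanded when the call began, along the tool's axes at that moment; what a row does not reach only later rows make up. A row lasts 1/12 s, in which the tool goes at most 41.7 mm and 7.16 degrees, less where a joint would pass 70% of its speed; a pose out of reach is approached as far as the arm can. A call with a gripper value outside its range is refused whole. The fingers move at their own pace and stop on an object; "grip_force" is the grip in N (left out, the last holds). Time passes only in rows, so rows that repeat a pose let the fingers close. It gives the time, the measured TCP pose, the force and the opening at its end, in the units of the state.
- ctrl.get_state(): the state, without advancing time (a new reading comes with each control period).
- ctrl.read_camera(name): name is "scene" or "top" or "wrist"; returns (picture, depth): 480x640x3 uint8, red, green, blue; 480x640 float32, m along the optical axis (not along the pixel's ray), 0 where there is no reading.
- ctrl.camera_info(name): a dict with "camera_matrix" (3x3 intrinsics, pixels), "D" ([k1, k2, p1, p2, k3] as OpenCV has them; the pictures are not rectified), "world_to_cam" (4x4, takes a point from world to camera coordinates). Camera axes: x right, y down, z forward; pixel columns grow to the right and rows downward; lengths in m; the calibration is good to about 2 mm. A picture is of the moment at which its call begins: read the wrist's pose just before it. camera_info takes no time and is no camera call; for the wrist camera it gives the pose at the moment of the call.
- ctrl.sign_off(): hands the job in, once; it reports no verdict.
The state is a dict: "time": time; "qpos": joint angles; "dq": joint speeds; "joint_efforts": joint torques, N m; "eef_pos": TCP position; "tcp_rot": TCP orientation; "contact_force": force on the tool from outside, world axes, zero at the start; "wrist_torque": the same for the moment, N m; "opening": opening from 0.0 (shut) to 1.0 (fully open).
Only numpy, scipy, OpenCV 4.12 (cv2) and the standard library are available. Lean on these libraries where they do the work, as an engineer would, in place of code of your own. Each camera call takes 0.05 s, during which the arm holds its last target.

### The job

Pack the stone samples for transport: with the wooden tapping block, not the gripper itself, tap the four loose plates in the lower frame until their edges line up and all of them sit against both of its upright stops. Then lay the block on the desk and set the upper frame over the stack so that its four corner posts go fully down into the lower frame. Leave the try square, the tape measure and the rubbing stone where they are.

Things in the scene. Friction and masses are not known exactly. Their poses are not given: they have to be found in the camera images.
- lower_frame: Dark blue steel lower frame, bolted to the desk: a pan 156 x 116 mm (x, y), origin at the centre of its underside. A plate that touches both stops has its origin at x = y = 0 of this frame and no yaw in it. The sides at +x and +y are open, nothing there is higher than 14 mm: plates are tapped from there, towards -x and -y. Lugs at both x ends, 34 mm wide, reach out to 102 mm, 10 mm high.
- deck (a point): Centre of the top of the lower frame's plywood deck (124 x 84 mm, x, y), 14 mm above the desk, which carries the plates. Round the deck runs a channel 10 mm wide for the posts of the upper frame; its floor is 4 mm above the desk; a rim 4 mm thick, 12 mm above the desk, closes it outside.
- stop_x (a point): Middle of the wooden face of the upright stop at the lower frame's -x side; the face looks to +x, lies 60 mm from the frame's centre, is 36 mm long, and the stop rises to 44 mm above the desk.
- stop_y (a point): Middle of the wooden face of the upright stop at the lower frame's -y side; the face looks to +y, lies 40 mm from the frame's centre, is 80 mm long, and the stop rises to 44 mm above the desk.
- plate_slate: Near-black slate: flat polished stone plate, 120 x 80 x 7 mm (x, y, z), 0.2 kg; origin at the centre of its underside, x along its length. Lowest of the stack of four; underside 14 mm above the desk. At the start it lies 4 to 15 mm too far towards +x and +y of the lower frame and turned by up to 3 degrees.
- plate_marble: White marble: flat polished stone plate, 120 x 80 x 7 mm (x, y, z), 0.2 kg; origin at the centre of its underside, x along its length. Second from below in the stack; underside 21 mm above the desk. At the start it lies 4 to 15 mm too far towards +x and +y of the lower frame and turned by up to 3 degrees.
- plate_red: Red-brown sandstone: flat polished stone plate, 120 x 80 x 7 mm (x, y, z), 0.2 kg; origin at the centre of its underside, x along its length. Third from below in the stack; underside 28 mm above the desk. At the start it lies 4 to 15 mm too far towards +x and +y of the lower frame and turned by up to 3 degrees.
- plate_grey: Mid-grey limestone: flat polished stone plate, 120 x 80 x 7 mm (x, y, z), 0.2 kg; origin at the centre of its underside, x along its length. Top of the stack; underside 35 mm above the desk. At the start it lies 4 to 15 mm too far towards +x and +y of the lower frame and turned by up to 3 degrees.
- tapping_block: Pale wooden tapping block lying flat on the desk to the left of a fixed blue hose, 36 x 113 x 23 mm (x, y, z), 0.16 kg; origin at the centre of its underside, y along its length (its ends are at y = -56 and +56 mm; one is rounded). Held across its 36 mm width at the middle, it taps with an end.
- upper_frame: Dark blue upper frame standing loose on four angle posts, 0.5 to 0.75 kg; origin at its centre at the level of the feet, x along its length. Over the posts it measures 140 x 100 mm (x, y). The posts fit the lower frame's channel with 2 mm of play each way; seated, this origin is 4 mm above that of the lower frame, on its axis, x axes parallel (half a turn round is as good).
- post (a point): Foot of one corner post of the upper frame, at its outer corner (+x, +y). Each post is 6 mm thick angle with legs 26 mm wide, its last 6 mm stepped down to 3 mm thickness; between the posts it is 128 x 88 mm (x, y). The rail on the posts has its underside 44 mm and its top 54 mm above the feet.
- lifting_bar (a point): Centre of the upper frame's brown wooden lifting bar, 95 mm above its feet and over its middle; the bar runs along the frame's x, 116 mm long, 18 mm wide (y), 22 mm high, with 28 mm of free space under it; its two supports are at x = -50 and +50 mm.
- try_square: Try square with thin steel blade and wooden stock, 106 x 120 x 16 mm, a bystander that lies on the desk; origin at the centre of its underside.
- tape_measure: Yellow tape measure, 35 x 72 x 62 mm, a bystander that lies on the desk; origin at the centre of its underside.
- rubbing_stone: Grey-green rubbing stone, 41 x 101 x 25 mm, a bystander that lies on the desk; origin at the centre of its underside.

How it is judged:
By the outcome, as a careful person would: the job done as asked, in the order asked, and still so for the second after the job is handed in, with the robot touching nothing.
It also fails if it takes over 69 s, if anything falls off the work surface, if the arm or the gripper's body presses on something with over 40 N, if the wrist force passes 120 N, or if a joint passes its speed limit or range.

## Working session

There is one attempt and no reset: what is moved stays moved. The work goes in short steps, Python scripts to look and compute and a tool call to move; the robot and the scene stay as the last step left them, time stands still between calls to the robot, and variables do not carry over. Pictures are saved under pics/ and viewed, and the job is handed in when it is done.

Besides the shell and the picture viewer there is one more tool, called after "Request:" as a command line: name --argument value ..., lists and objects as JSON in quotes. servo_tool: Moves the arm, as the interface text tells. Its arguments: {"type":"object","properties":{"increments":{"type":"string"},"grip_force":{"type":"number"}},"required":["increments"]}

```bash
mkdir -p pics; ls
cat > h.py <<'E'
import numpy as np,cv2
from plant import ctrl
from scipy.spatial.transform import Rotation as R
def snap(n,f):
    im,d=ctrl.read_camera(n); ci=ctrl.camera_info(n)
    cv2.imwrite('pics/'+f+'.png',im[:,:,::-1]); np.savez('pics/'+f+'.npz',im=im,d=d,K=ci['camera_matrix'],D=ci['D'],T=ci['world_to_cam'])
def load(f):
    return np.load('pics/'+f+'.npz')
def cloud(z):
    K,D,T=z['K'],z['D'],z['T'];d=z['d'];h,w=d.shape
    u,v=np.meshgrid(np.arange(w),np.arange(h))
    p=cv2.undistortPoints(np.stack([u,v],-1).reshape(-1,1,2).astype(np.float64),np.array(K),np.array(D)).reshape(h,w,2)
    c=np.concatenate([p*d[...,None],d[...,None]],-1)
    W=(c-T[:3,3])@T[:3,:3]
    W[d==0]=np.nan
    return W
def pix(z,u,v,zw):
    K,D,T=z['K'],z['D'],z['T']
    p=cv2.undistortPoints(np.array([[[u,v]]],float),np.array(K),np.array(D)).ravel()
    r=T[:3,:3].T@np.array([p[0],p[1],1]);o=-T[:3,:3].T@T[:3,3]
    return o+r*(zw-o[2])/r[2]
def proj(z,P):
    K,D,T=z['K'],z['D'],z['T']
    return cv2.projectPoints(np.array(P,float).reshape(-1,1,3),cv2.Rodrigues(np.array(T[:3,:3]))[0],np.array(T[:3,3]),np.array(K),np.array(D))[0].reshape(-1,2)
def crop(f,u0,v0,u1,v1,s,o):
    im=cv2.imread('pics/'+f+'.png')[v0:v1,u0:u1]
    cv2.imwrite('pics/'+o+'.png',cv2.resize(im,None,fx=s,fy=s,interpolation=cv2.INTER_CUBIC))
E
python3 - <<'E'
from h import *
snap('scene','s0');snap('top','t0');snap('wrist','w0')
s=ctrl.get_state();print(s)
for n in('scene','top','wrist'):print(n,ctrl.camera_info(n))
E
```

```text
pics
{'time': 0.15, 'qpos': array([ 1.03900717e+00,  2.87014140e-01,  1.57783050e+00,  3.81358754e-05,
        1.27861431e+00, -1.49991771e-01]), 'dq': array([ 0.00120985, -0.0017014 , -0.0047819 ,  0.00055182, -0.00026352,
        0.00109895]), 'joint_efforts': array([ 7.11069260e-04, -4.06607866e+01, -2.93141752e+01, -1.14606319e-04,
        4.00211255e-03,  1.87442203e-05]), 'eef_pos': array([0.25118716, 0.62595704, 0.22153583]), 'tcp_rot': array([ 1.89746667e-01,  9.81832639e-01, -8.73350464e-04, -3.29180760e-04]), 'contact_force': array([-0.48278187, -1.09507675, -0.35791747]), 'wrist_torque': array([ 0.01863734, -0.01862092, -0.00647446]), 'opening': 1.0003204521900384}
scene {'camera_matrix': array([[612.741444  ,   0.        , 333.55164237],
       [  0.        , 612.741444  , 240.10840401],
       [  0.        ,   0.        ,   1.        ]]), 'D': array([0.00317659, 0.        , 0.        , 0.        , 0.        ]), 'world_to_cam': array([[ 0.75939202, -0.6504511 , -0.01539856, -0.35533842],
       [-0.44416335, -0.50096938, -0.74279782,  0.29391509],
       [ 0.47543945,  0.
[... 432 characters left out ...]
   [-0.99190959,  0.02775531, -0.12387499,  0.46564024],
       [ 0.12366809, -0.00905758, -0.9922823 ,  1.31347796],
       [ 0.        ,  0.        ,  0.        ,  1.        ]])}
wrist {'camera_matrix': array([[365.0412582 ,   0.        , 314.48584733],
       [  0.        , 365.0412582 , 244.87366876],
       [  0.        ,   0.        ,   1.        ]]), 'D': array([-0.03793122,  0.        ,  0.        ,  0.        ,  0.        ]), 'world_to_cam': array([[ 0.37268223,  0.92795584, -0.0024308 , -0.6744664 ],
       [ 0.89242429, -0.35769176,  0.27501909, -0.03497377],
       [ 0.25433609, -0.10466403, -0.96143569,  0.38025179],
       [ 0.        ,  0.        ,  0.        ,  1.        ]])}
```

View pics/s0.png

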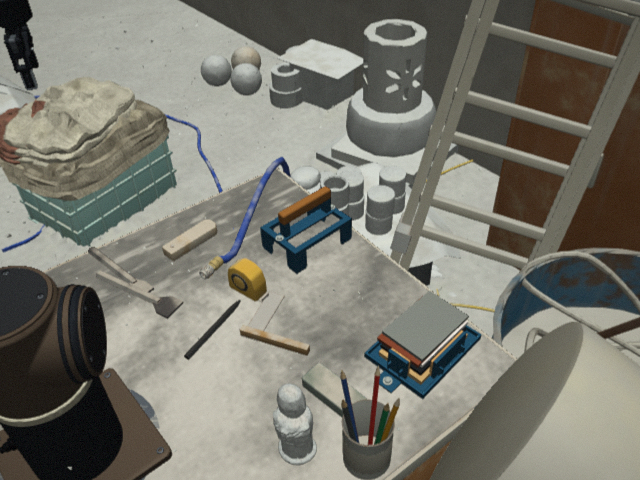

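View pics/t0.png

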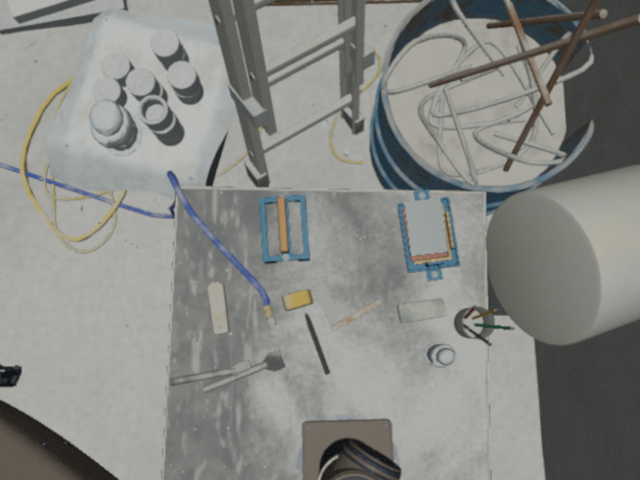

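View pics/w0.png

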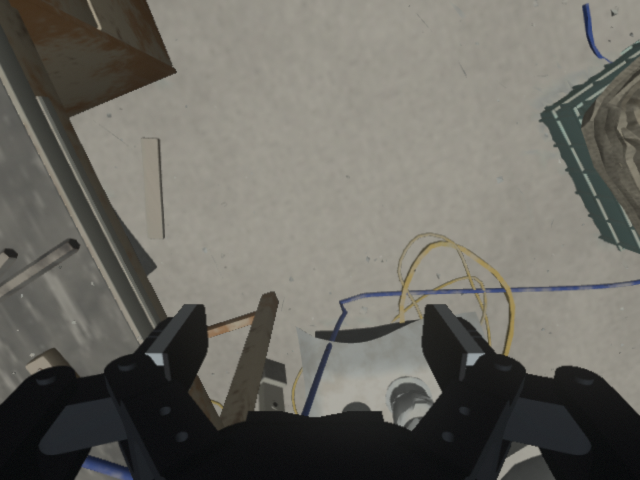

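Run:
```python
from h import *
crop('t0',380,180,500,300,6,'t0a');crop('t0',240,180,340,280,6,'t0b');crop('t0',190,260,290,360,6,'t0c');crop('s0',350,270,500,410,5,'s0a');crop('s0',150,150,370,300,3.6,'s0b')
z=load('t0');W=cloud(z)
for n,(u,v) in dict(tankedge=(490,240),tank=(540,270),rimtank=(560,190),hose1=(170,175),hose2=(215,235),hosemid=(240,265),ladder=(245,60),ladder2=(262,180),ladfoot=(355,120),ftop=(283,225),plate=(428,228),desk=(350,210),barrel=(440,183),cup=(475,320)).items(): print(n,W[v,u].round(3))
```

```text
tankedge [ 0.473 -0.327  0.025]
tank [ 0.396 -0.393  0.134]
rimtank [ 0.545 -0.422  0.192]
hose1 [0.642 0.377 0.008]
hose2 [0.504 0.278 0.006]
hosemid [0.434 0.222 0.016]
ladder [ 0.972  0.224 -0.136]
ladder2 [ 0.773  0.234 -0.608]
ladfoot [ 0.977 -0.079 -0.635]
ftop [0.506 0.12  0.107]
plate [ 0.501 -0.19   0.04 ]
desk [ 0.554 -0.024 -0.003]
barrel [ 0.658 -0.271 -0.216]
cup [ 0.3   -0.289  0.004]
```

View pics/t0a.png

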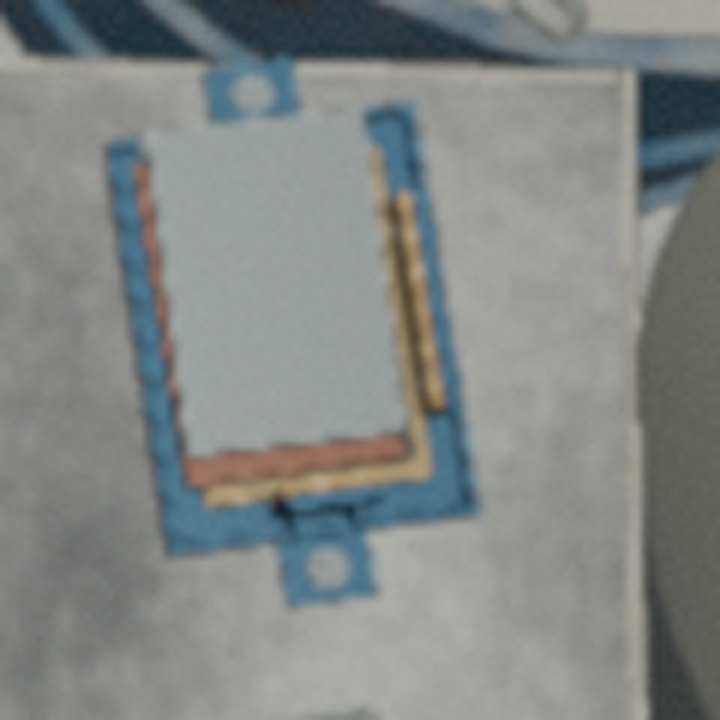

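View pics/t0b.png

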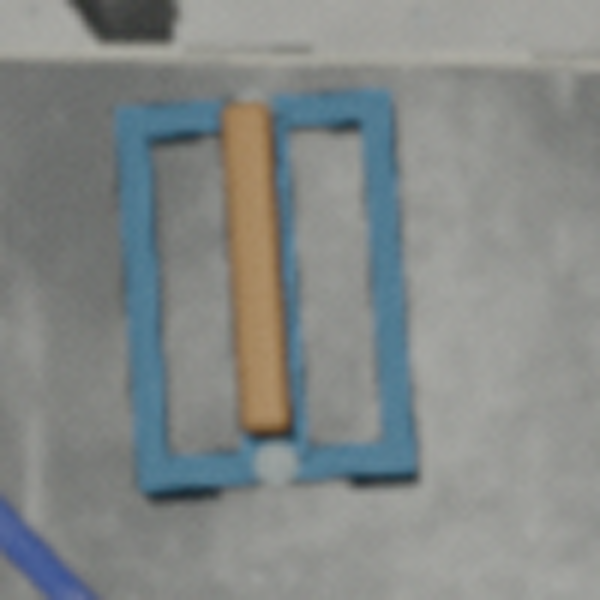

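View pics/t0c.png

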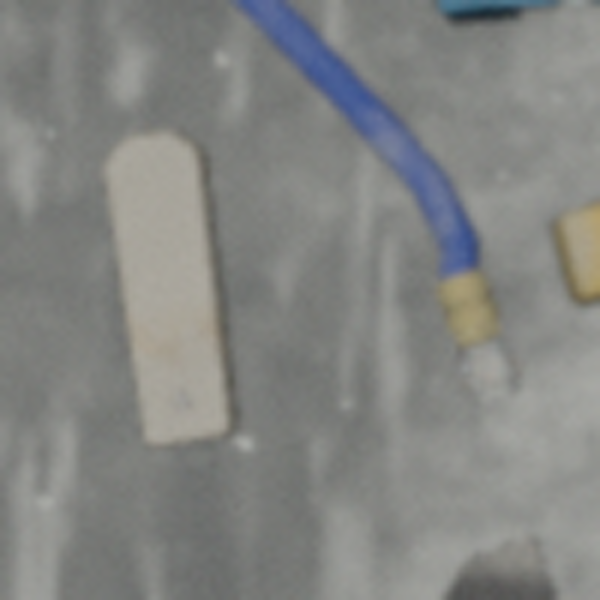

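View pics/s0a.png

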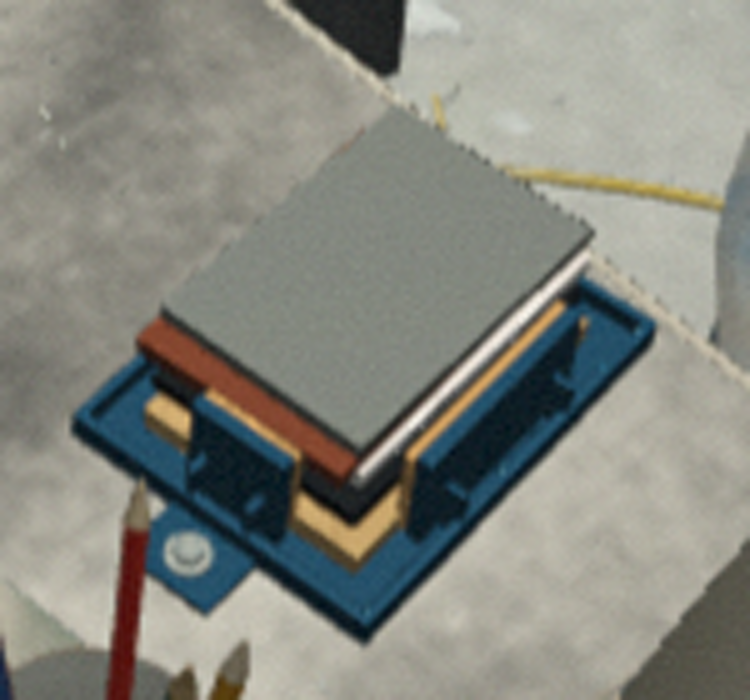

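View pics/s0b.png

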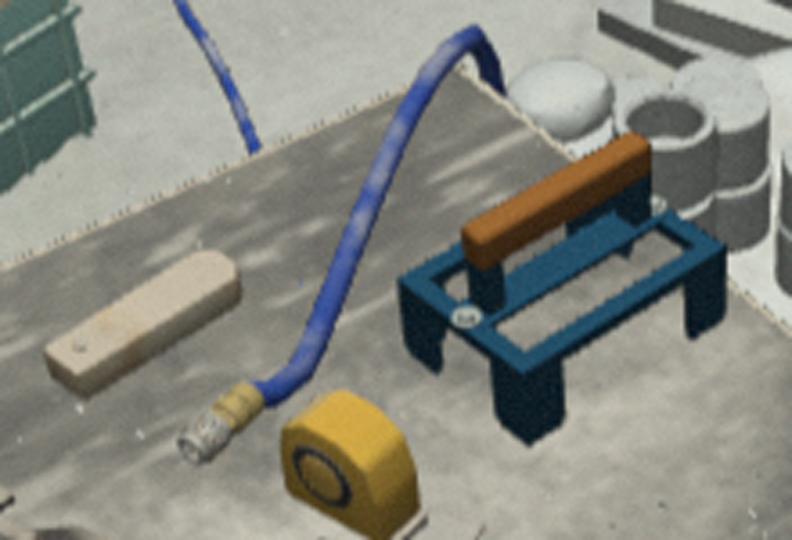

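```bash
cat >> h.py <<'E'
from scipy.optimize import least_squares
def fit(z,px,loc,zw,init=(0.5,0,0)):
    px=np.array(px,float);loc=np.array(loc,float)
    W=np.array([pix(z,u,v,zw)[:2] for u,v in px])
    def f(p):
        c,s=np.cos(p[2]),np.sin(p[2]);return (loc@np.array([[c,s],[-s,c]])+p[:2]-W).ravel()
    r=least_squares(f,init); return r.x,(r.fun.reshape(-1,2)*1000).round(1)
def cp(c,s,u0,v0): return [((a+.5)/s-.5+u0,(b+.5)/s-.5+v0) for a,b in c]
E
python3 - <<'E'
from h import *
z=load('t0')
p=cp([(168,553),(478,513),(108,143),(413,105)],6,380,180)
print('lower',fit(z,p,[(-.078,.058),(-.078,-.058),(.078,.058),(.078,-.058)],.012))
p=cp([(148,493),(413,475),(118,105),(392,92)],6,240,180)
print('upper',fit(z,p,[(-.07,.05),(-.07,-.05),(.07,.05),(.07,-.05)],.054))
p=cp([(145,443),(232,437),(107,165),(200,150)],6,190,260)
print('block near',[pix(z,*q,.023).round(4) for q in p], pix(z,*cp([(158,131)],6,190,260)[0],.023))
W=cloud(z)
print(W[280:330,215:222,2].round(3)[::10])
# depth-based: bar top points
m=(W[...,2]>.085)&(W[...,0]>.4)&(W[...,0]<.6)&(W[...,1]>0)&(W[...,1]<.25);P=W[m];print(P.mean(0),P.min(0),P.max(0))
print(np.cov(P[:,:2].T), )
w,v=np.linalg.eigh(np.cov(P[:,:2].T));print(np.arctan(v[1,1]/v[0,1]))
m=(W[...,2]>.012)&(W[...,0]>.25)&(W[...,0]<.45)&(W[...,1]>.22)&(W[...,1]<.36);P=W[m];print(P.mean(0),P.min(0),P.max(0))
w,v=np.linalg.eigh(np.cov(P[:,:2].T));print(np.arctan(v[1,1]/v[0,1]))
zs=load('s0')
m=(W[...,2]>.012)&(W[...,0]>.25)&(W[...,0]<.8)
im=z['im'].copy();im[m]=(255,0,0);cv2.imwrite('pics/m.png',im[:,:,::-1])
E
```

```text
lower (array([ 0.49186932, -0.19470755,  0.10104193]), array([[-1.1,  0.5],
       [-0.9, -0.6],
       [ 0.7,  0.7],
       [ 1.3, -0.7]]))
upper (array([0.50796028, 0.12131386, 0.04057742]), array([[-0.1,  3.1],
       [ 0.2, -2.4],
       [-1. ,  0.2],
       [ 0.9, -0.9]]))
block near [array([0.2876, 0.2789, 0.023 ]), array([0.2888, 0.2479, 0.023 ]), array([0.3876, 0.2923, 0.023 ]), array([0.392 , 0.2587, 0.023 ])] [0.39934785 0.2738202  0.023     ]
[[-0.005 -0.    -0.003 -0.003 -0.003 -0.    -0.005]
 [ 0.02   0.025  0.02   0.021  0.023  0.022  0.023]
 [ 0.022  0.02   0.024  0.022  0.018  0.02   0.022]
 [ 0.023  0.017  0.022  0.021  0.023  0.016  0.02 ]
 [ 0.016  0.021  0.022  0.022  0.024  0.028  0.022]]
[0.5068875  0.12246666 0.10442654] [0.45027731 0.11177529 0.08662787] [0.5657912  0.13454286 0.11281866]
[[1.11922395e-03 4.63248361e-05]
 [4.63248361e-05 3.02917826e-05]]
0.04243931494136361
[0.35277557 0.26641134 0.0207955 ] [0.28622317 0.22014013 0.0120936 ] [0.44999792 0.29413265 0.02986234]
-0.15583600676505652
```

View pics/m.png

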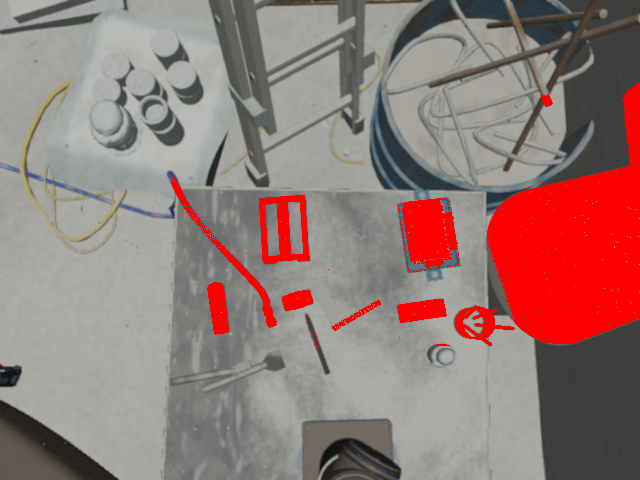

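```bash
cat > mv.py <<'E'
import numpy as np,json,os
from scipy.spatial.transform import Rotation as R
F='cmd.json'
def get():
    d=json.load(open(F));return np.array(d['p']),R.from_quat(d['q'])
def put(p,r): json.dump(dict(p=list(p),q=list(r.as_quat())),open(F,'w'))
def down(th): # tool y at yaw th, z down
    y=np.array([np.cos(th),np.sin(th),0]);zz=np.array([0,0,-1.]);x=np.cross(y,zz)
    return R.from_matrix(np.c_[x,y,zz])
def plan(pt,th,big=None):
    p,r=get();rt=down(th);rv=(r.inv()*rt).as_rotvec();s=r.inv().apply(np.array(pt)-p)*100
    print('rot',rv.round(3),'shift cm',s.round(2),'rows>=',max(np.linalg.norm(rv)/.125,np.linalg.norm(s)/4.17).round(1))
def done(row):
    a=[float(x) for x in row.split()];p,r=get();put(p+r.apply(np.array(a[3:6])/100),r*R.from_rotvec(a[:3]))
def state():
    from plant import ctrl
    s=ctrl.get_state();p,r=get();m=R.from_quat(s['tcp_rot']);Y=m.as_matrix()[:,1]
    print('t',round(s['time'],2),'meas',s['eef_pos'].round(4),'cmd',p.round(4),'thy',np.arctan2(Y[1],Y[0]).round(4),'err',((r.inv()*m).as_rotvec()).round(4),'F',s['contact_force'].round(1),'T',s['wrist_torque'].round(2),'op',(s['opening']*85.4).round(1),'q',s['qpos'].round(2))
E
python3 - <<'E'
from mv import *
q=np.array([.189746667,.981832639,0,0]);q/=np.linalg.norm(q)
put([.251,.626,.223],R.from_quat(q));state()
plan([.335,.38,.2],-0.06+.0)
plan([.344,.2695,.12],-1.456)
E
```

```text
Traceback (most recent call last):
  File "mv.py", line 18, in state
    print('t',round(s['time'],2),'meas',s['eef_pos'].round(4),'cmd',p.round(4),'thy',np.arctan2(Y[1],Y[0]).round(4),'err',((r.inv()*m).as_rotvec()).round(4),'F',s['contact_force'].round(1),'T',s['wrist_torque'].round(2),'op',(s['opening']*85.4).round(1),'q',s['qpos'].round(2))
                                                                                                                                                                                                                                 ^^^^^^^^^^^^^^^^^^^^^^^^^
AttributeError: 'float' object has no attribute 'round'
```

```bash
sed -i "s/(s\['opening'\]\*85.4).round(1)/round(s['opening']*85.4,1)/" mv.py
python3 - <<'E'
from mv import *
state()
plan([.335,.38,.2],-0.06+.0)
plan([.344,.2695,.12],-1.456)
E
```

```text
t 0.15 meas [0.2512 0.626  0.2215] cmd [0.251 0.626 0.223] thy 1.189 err [ 0.0018  0.0003 -0.    ] F [-0.5 -1.1 -0.4] T [ 0.02 -0.02 -0.01] op 85.4 q [ 1.04  0.29  1.58  0.    1.28 -0.15]
rot [0.    0.    1.249] shift cm [-16.96 -19.7    2.3 ] rows>= 10.0
rot [0.    0.    2.645] shift cm [-21.91 -29.62  10.3 ] rows>= 21.2
```

Request:
servo_tool --increments "0 0 0.12 -1.7 -2 0.2 5; 0 0 0.24 -3.4 -4 0.4 5; 0 0 0.36 -5.1 -6 0.7 5; 0 0 0.48 -6.8 -8 0.9 5; 0 0 0.6 -8.5 -10 1.2 5; 0 0 0.72 -10.2 -12 1.4 5; 0 0 0.84 -11.9 -14 1.7 5; 0 0 0.96 -13.6 -16 1.9 5; 0 0 1.08 -15.3 -18 2.1 5; 0 0 1.2 -17 -20 2.3 5" --grip_force 80

```text
time: 0.98
eef_pos: [0.3346, 0.3761, 0.1992]
tcp_rot: [0.713, 0.701, -0.0, -0.0]
contact_force: [1.0, 0.0, -0.9]
opening: 0.585
```

Run:
```python
from mv import *
done("0 0 1.2 -17 -20 2.3 5")
state()
plan([.344,.2695,.12],-1.456)
```

```text
t 0.98 meas [0.3346 0.3761 0.1992] cmd [0.3342 0.3771 0.2   ] thy -0.0167 err [ 0.0004 -0.0003  0.0057] F [ 1.   0.  -0.9] T [-0.03  0.04  0.05] op 49.9 q [ 0.64 -0.08  2.01 -0.    1.2   0.66]
rot [0.    0.    1.445] shift cm [-10.74   1.09   8.  ] rows>= 11.6
```

Request:
servo_tool --increments "0 0 0.12 -1.1 0.1 0.6 5; 0 0 0.24 -2.2 0.2 1.2 5; 0 0 0.36 -3.3 0.3 1.8 5; 0 0 0.48 -4.4 0.4 2.4 5; 0 0 0.6 -5.5 0.5 3 5; 0 0 0.72 -6.6 0.7 3.6 5; 0 0 0.84 -7.7 0.8 4.2 5; 0 0 0.96 -8.8 0.9 4.8 5; 0 0 1.08 -9.8 1 5 5; 0 0 1.2 -10.7 1.1 5 5"

```text
time: 1.82
eef_pos: [0.3438, 0.2694, 0.1485]
tcp_rot: [0.984, 0.176, -0.001, 0.0]
contact_force: [-0.4, -0.1, 0.2]
opening: 0.586
```

Run:
```python
from mv import *
done("0 0 1.2 -10.7 1.1 5 5")
state()
from h import snap
snap('wrist','w1')
plan([.344,.2695,.12],-1.456)
```

```text
t 1.82 meas [0.3438 0.2694 0.1485] cmd [0.3441 0.2699 0.15  ] thy -1.2171 err [-0.0002 -0.0021  0.0061] F [-0.4 -0.1  0.2] T [-0.03  0.03 -0.01] op 50.0 q [ 0.43 -0.18  2.21 -0.    1.12  1.65]
rot [0.    0.    0.245] shift cm [-0.02  0.04  3.  ] rows>= 2.0
```

View pics/w1.png

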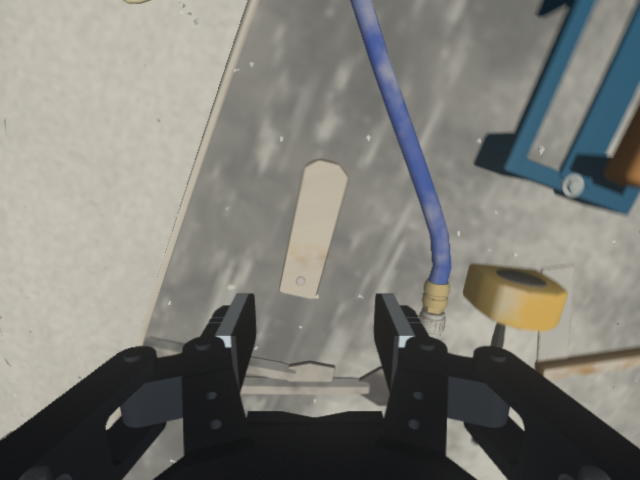

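Run:
```python
from h import *
z=load('w1')
P=[pix(z,u,v,.023) for u,v in [(281,292),(317,299),(303,174),(347,182),(324,159)]];print(np.round(P,4))
n=(P[0]+P[1])/2;f=(P[2]+P[3])/2
d=f-n;yaw=np.arctan2(d[1],d[0]);print('yaw',yaw,'c',n+np.array([np.cos(yaw),np.sin(yaw),0])*.0565)
from mv import *
plan([.344,.269,.05],-1.456)
```

```text
[[0.2865 0.2779 0.023 ]
 [0.2908 0.2479 0.023 ]
 [0.383  0.2929 0.023 ]
 [0.3888 0.2597 0.023 ]
 [0.3988 0.2819 0.023 ]]
yaw 0.13673839331389218 c [0.34464491 0.27059777 0.023     ]
rot [0.    0.    0.245] shift cm [-0.04  0.09 10.  ] rows>= 2.4
```

Request:
servo_tool --increments "0 0 0.11 0.03 0 3 5; 0 0 0.223 0.05 0 6.5 5; 0 0 0.223 0.05 0 10 5; 0 0 0.223 0.05 0 12 5; 0 0 0.223 0.05 0 13.3 5; 0 0 0.223 0.05 0 13.4 5"

```text
time: 2.37
eef_pos: [0.3424, 0.2695, 0.0126]
tcp_rot: [0.998, 0.069, -0.003, 0.001]
contact_force: [0.2, 0.2, -0.4]
opening: 0.587
```

Run:
```python
from mv import *
done("0 0 0.223 0.05 0 13.4 5")
state()
```

```text
t 2.37 meas [0.3424 0.2695 0.0126] cmd [0.3445 0.2701 0.016 ] thy -1.432 err [-0.0019 -0.0066 -0.002 ] F [ 0.2  0.2 -0.4] T [0.   0.02 0.02] op 50.2 q [0.43 0.06 2.28 0.   0.81 1.86]
```

Request:
servo_tool --increments "0 0 0 0.2 0 -0.1 3.3; 0 0 0 0.2 0 -0.1 3.3; 0 0 0 0.2 0 -0.1 3; 0 0 0 0.2 0 -0.1 3; 0 0 0 0.2 0 -0.1 3; 0 0 0 0.2 0 -0.1 3" --grip_force 80

```text
time: 2.87
eef_pos: [0.3474, 0.271, 0.0174]
tcp_rot: [0.998, 0.068, 0.001, -0.0]
contact_force: [-0.2, -0.1, 0.4]
opening: 0.352
```

Run:
```python
from mv import *
done("0 0 0 0.2 0 -0.1 3")
state()
```

```text
t 2.87 meas [0.3474 0.271  0.0174] cmd [0.3465 0.2704 0.017 ] thy -1.4338 err [ 0.0004  0.0015 -0.0002] F [-0.2 -0.1  0.4] T [ 0.   -0.03 -0.  ] op 30.1 q [ 0.43  0.06  2.27 -0.    0.81  1.87]
```

Request:
servo_tool --increments "0 0 0 0 0 0 2.4; 0 0 0 0 0 0 2.4; 0 0 0 0 0 0 2.4; 0 0 0 0 0 0 2.4" --grip_force 80

```text
time: 3.2
eef_pos: [0.3469, 0.2708, 0.0166]
tcp_rot: [0.998, 0.068, -0.0, 0.0]
contact_force: [-0.1, 0.1, -0.6]
opening: 0.277
```

Run:
```python
from mv import *
state()
from h import *
snap('wrist','w2')
```

```text
t 3.2 meas [0.3469 0.2708 0.0166] cmd [0.3465 0.2704 0.017 ] thy -1.434 err [-0.     -0.0001 -0.    ] F [-0.1  0.1 -0.6] T [-0.03  0.02  0.03] op 23.6 q [ 0.43  0.06  2.27 -0.    0.81  1.87]
```

View pics/w2.png

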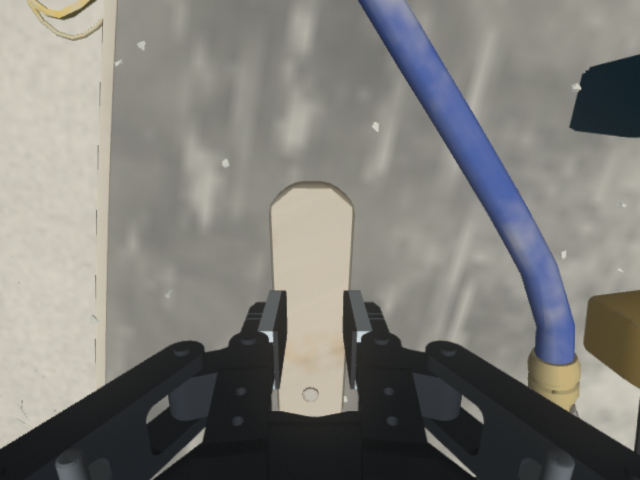

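Run:
```python
from h import *
z=load('w2');W=cloud(z)
for u,v in [(276,300),(276,330),(282,350),(352,300),(352,330),(360,310),(266,310),(312,300),(312,350),(312,395),(200,250),(250,320)]: print((u,v),W[v,u].round(4),z['d'][v,u].round(3))
T=np.eye(4)
from plant import ctrl
s=ctrl.get_state();Rm=R.from_quat(s['tcp_rot']).as_matrix()
for dy in(-.018,-.012,.012,.018):
  for dx in (-.011,.011):
    for dz in (.014,-.005): print(dy,dx,dz,proj(z,s['eef_pos']+Rm@[dx,dy,dz]).round(0))
crop('w2',220,170,400,430,2.3,'w2a')
```

```text
(276, 300) [0.3554 0.2877 0.0404] 0.139
(276, 330) [0.3553 0.2855 0.0626] 0.118
(282, 350) [0.3401 0.2829 0.0499] 0.135
(352, 300) [0.3592 0.2589 0.04  ] 0.14
(352, 330) [0.3588 0.2611 0.0628] 0.118
(360, 310) [0.3593 0.2567 0.0481] 0.132
(266, 310) [0.3547 0.2905 0.0482] 0.132
(312, 300) [0.3494 0.2731 0.0231] 0.158
(312, 350) [0.325  0.2698 0.0232] 0.165
(312, 395) [0.3011 0.2666 0.0236] 0.171
(200, 250) [3.576e-01 3.291e-01 1.000e-04] 0.176
(250, 320) [0.3503 0.2958 0.0491] 0.132
-0.018 -0.011 0.014 [[280. 308.]]
-0.018 -0.011 -0.005 [[276. 327.]]
-0.018 0.011 0.014 [[279. 266.]]
-0.018 0.011 -0.005 [[275. 281.]]
-0.012 -0.011 0.014 [[292. 308.]]
-0.012 -0.011 -0.005 [[290. 327.]]
-0.012 0.011 0.014 [[291. 266.]]
-0.012 0.011 -0.005 [[289. 281.]]
0.012 -0.011 0.014 [[340. 308.]]
0.012 -0.011 -0.005 [[343. 327.]]
0.012 0.011 0.014 [[341. 266.]]
0.012 0.011 -0.005 [[344. 281.]]
0.018 -0.011 0.014 [[352. 308.]]
0.018 -0.011 -0.005 [[357. 327.]]
0.018 0.011 0.014 [[354. 266.]]
0.018 0.011 -0.005 [[358. 281.]]
```

View pics/w2a.png

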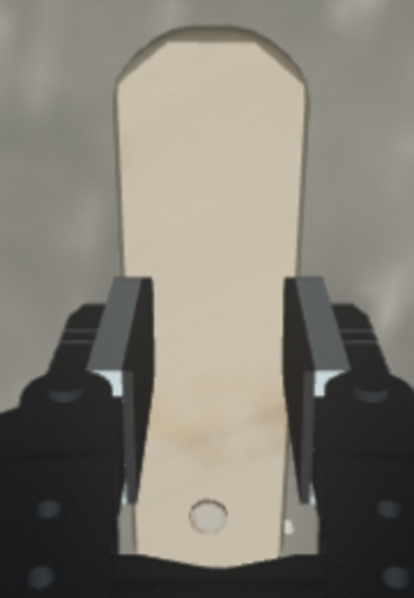

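Run:
```python
from h import *
for f,p,q in [('w0',[.25118716,.62595704,.22153583],[.189746667,.981832639,-.00087,-.00033]),('w1',[.3438,.2694,.1485],[.984,.176,-.001,0]),('w2',[.3469,.2708,.0166],[.998,.068,0,0])]:
  z=load(f);W=cloud(z);Rm=R.from_quat(q).as_matrix()
  L=(W-np.array(p))@Rm
  m=(z['d']>0)&(z['d']<.16)&(abs(L[...,1])<.06)
  m[:, :] &= (L[...,2]<.03)
  if f=='w2': m&=W[...,2]>.027
  P=L[m];print(f,P.shape)
  ys=P[:,1]
  for sgn in(-1,1):
    Q=P[(ys*sgn>0)]
    print(' zmax',np.percentile(Q[:,2],[50,90,99,100]).round(4)); T=Q[Q[:,2]>np.percentile(Q[:,2],98)];print('  tip pts',T.mean(0).round(4),T.min(0).round(4),T.max(0).round(4))
  print('cam in tool',(-z['T'][:3,:3].T@z['T'][:3,3]-p)@Rm)
```

```text
w0 (46769, 3)
 zmax [-0.0895 -0.0497 -0.0279 -0.0217]
  tip pts [ 0.0033 -0.0431 -0.0276] [-0.0102 -0.0548 -0.0312] [ 0.0126 -0.0416 -0.0217]
 zmax [-0.0895 -0.0488 -0.0278 -0.0218]
  tip pts [ 0.0033  0.044  -0.0274] [-0.0101  0.0426 -0.0308] [ 0.0126  0.0553 -0.0218]
cam in tool [ 0.07080744  0.00062864 -0.15200968]
w1 (61657, 3)
 zmax [-0.0855 -0.0578 -0.0219 -0.0111]
  tip pts [ 0.0045 -0.028  -0.0215] [-0.0116 -0.0391 -0.027 ] [ 0.0115 -0.0249 -0.0111]
 zmax [-0.0858 -0.0581 -0.0221 -0.012 ]
  tip pts [ 0.0042  0.0276 -0.0215] [-0.0116  0.0245 -0.0273] [ 0.0113  0.0384 -0.012 ]
cam in tool [ 6.96865331e-02 -8.28738257e-05 -1.52267118e-01]
w2 (64861, 3)
 zmax [-0.0857 -0.0583 -0.0216 -0.0104]
  tip pts [ 0.0062 -0.0173 -0.0211] [-0.0121 -0.0266 -0.0281] [ 0.0113 -0.0128 -0.0104]
 zmax [-0.0857 -0.0581 -0.0217 -0.0106]
  tip pts [ 0.0063  0.0155 -0.0212] [-0.0117  0.011  -0.0283] [ 0.0113  0.0248 -0.0106]
cam in tool [ 0.06959309 -0.00098674 -0.1520029 ]
```

Request:
servo_tool --increments "0 0 0 0 0 -0.3 5; 0 0 0 0 0 -0.3 5; 0 0 0 -0.2 0 -0.3 5; 0 0 0 -0.2 0 -0.3 5; 0 0 0 -0.2 0 0.5 5; 0 0 0 -0.2 0 1.2 5; 0 0 0 -0.2 0 1.6 5; 0 0 0 -0.2 0 1.8 5; 0 0 0 -0.2 0 1.8 5"

```text
time: 4.0
eef_pos: [0.3443, 0.2702, -0.0024]
tcp_rot: [0.998, 0.068, -0.001, 0.0]
contact_force: [-0.5, 0.3, -0.7]
opening: 0.584
```

Run:
```python
from mv import *
done("0 0 0 -0.2 0 1.8 5")
state()
from h import *
snap('wrist','w3')
```

```text
t 4.0 meas [ 0.3443  0.2702 -0.0024] cmd [ 0.3445  0.2701 -0.001 ] thy -1.434 err [-0.0006 -0.0021  0.    ] F [-0.5  0.3 -0.7] T [ 0.03 -0.02 -0.06] op 49.8 q [0.43 0.1  2.28 0.   0.77 1.87]
```

View pics/w3.png

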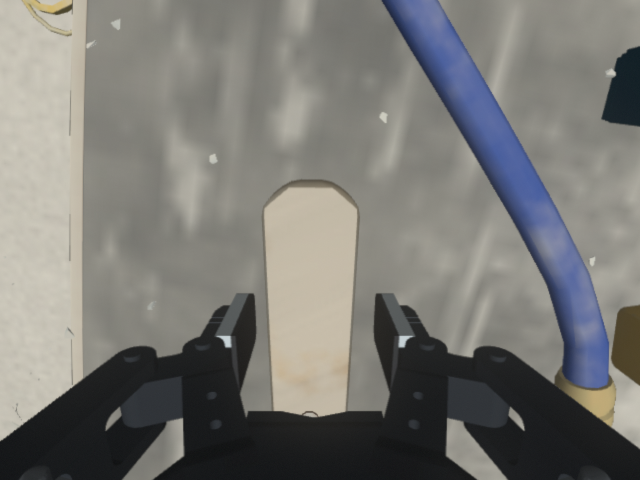

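Request:
servo_tool --increments "0 0 0 0 0 0.3 4.2; 0 0 0 0 0 0.3 3; 0 0 0 0 0 0.3 2.5; 0 0 0 0 0 0.3 2.5; 0 0 0 0 0 0.3 2.5; 0 0 0 0 0 0.3 2.5" --grip_force 80

```text
time: 4.55
eef_pos: [0.3453, 0.2707, -0.0041]
tcp_rot: [0.998, 0.068, 0.0, -0.0]
contact_force: [-0.3, 0.7, 2.0]
opening: 0.376
```

Run:
```python
from mv import *
done("0 0 0 0 0 0.3 2.5")
state()
from h import *
snap('wrist','w4')
```

```text
t 4.55 meas [ 0.3453  0.2707 -0.0041] cmd [ 0.3445  0.2701 -0.004 ] thy -1.4341 err [0.0004 0.0008 0.0001] F [-0.3  0.7  2. ] T [ 0.15 -0.06 -0.01] op 32.1 q [0.43 0.1  2.27 0.   0.76 1.87]
```

View pics/w4.png

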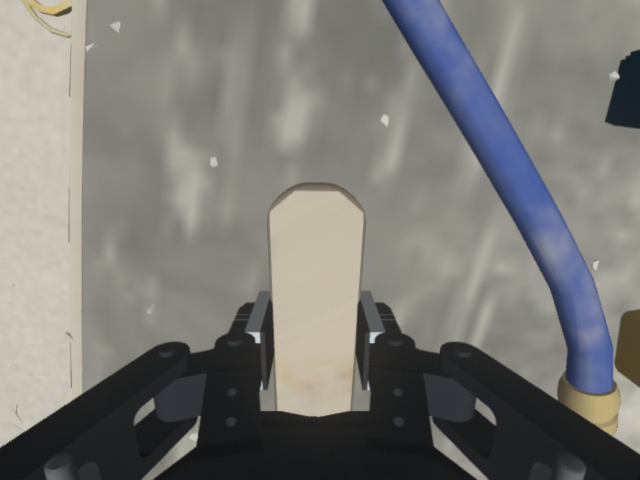

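Run:
```python
from mv import *
plan([.395,.13,.16],-.6)
plan([.4795,-.07,.16],.101)
```

```text
rot [ 0.     0.    -0.834] shift cm [  3.09  14.57 -16.4 ] rows>= 6.7
rot [ 0.     0.    -1.535] shift cm [  8.73  35.53 -16.4 ] rows>= 12.3
```

Request:
servo_tool --increments "0 0 0 0 0 -2 2.5; 0 0 0 0 0 -6 2.5; 0 0 0 0 0 -10 2.5; 0 0 0 0.2 1 -13.5 2.5; 0 0 -0.1 0.7 3 -16 2.5; 0 0 -0.22 1.1 5.3 -16.4 2.5; 0 0 -0.34 1.6 7.6 -16.4 2.5; 0 0 -0.46 2.1 9.9 -16.4 2.5; 0 0 -0.58 2.6 12.2 -16.4 2.5; 0 0 -0.7 3.1 14.5 -16.4 2.5"

```text
time: 5.43
eef_pos: [0.3949, 0.1299, 0.1589]
tcp_rot: [0.912, 0.409, -0.001, -0.0]
contact_force: [0.3, 0.1, -0.5]
opening: 0.377
```

Run:
```python
from mv import *
done("0 0 -0.7 3.1 14.5 -16.4 2.5")
state()
plan([.4795,-.07,.12],.101)
```

```text
t 5.43 meas [0.3949 0.1299 0.1589] cmd [0.395  0.1307 0.16  ] thy -0.7277 err [ 0.0006 -0.0012 -0.0063] F [ 0.3  0.1 -0.5] T [0.01 0.   0.02] op 32.2 q [ 0.07 -0.25  2.24 -0.    1.15  0.8 ]
rot [ 0.     0.    -0.835] shift cm [-9.24 19.72  4.  ] rows>= 6.7
```

Request:
servo_tool --increments "0 0 -0.12 -1.3 2.8 0 2.5; 0 0 -0.24 -2.6 5.6 0 2.5; 0 0 -0.36 -3.9 8.4 0 2.5; 0 0 -0.48 -5.2 11.2 0 2.5; 0 0 -0.6 -6.5 14 0.5 2.5; 0 0 -0.72 -7.8 16.9 2 2.5; 0 0 -0.835 -9.2 19.7 4 2.5; 0 0 -0.835 -9.2 19.7 4 2.5"

```text
time: 6.1
eef_pos: [0.479, -0.0728, 0.1155]
tcp_rot: [0.67, 0.742, -0.002, -0.002]
contact_force: [-0.9, -0.4, -2.4]
opening: 0.374
```

Run:
```python
from mv import *
done("0 0 -0.835 -9.2 19.7 4 2.5")
state()
from h import *
snap('wrist','w5');snap('top','t5');crop('t5',370,180,510,300,5.5,'t5a')
plan([.4795,-.07,.012],.101)
```

```text
t 6.1 meas [ 0.479  -0.0728  0.1155] cmd [ 0.4797 -0.0696  0.12  ] thy 0.1013 err [ 0.0059  0.0006 -0.0003] F [-0.9 -0.4 -2.4] T [0.   0.07 0.  ] op 31.9 q [-0.36 -0.01  2.12 -0.    1.04 -0.46]
rot [ 0.  0. -0.] shift cm [-0.04 -0.02 10.8 ] rows>= 2.6
```

View pics/w5.png

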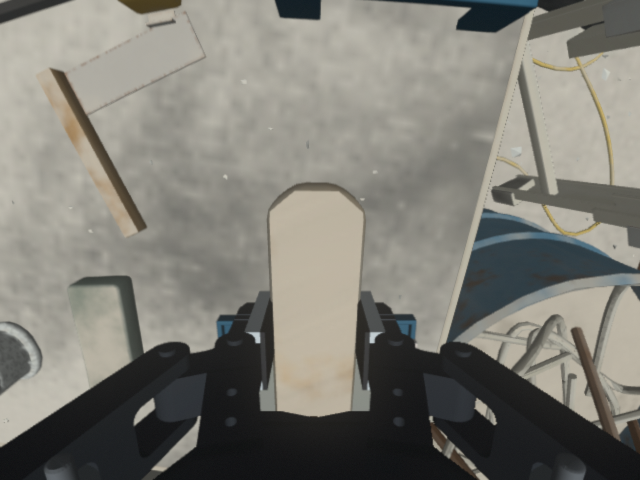

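View pics/t5a.png

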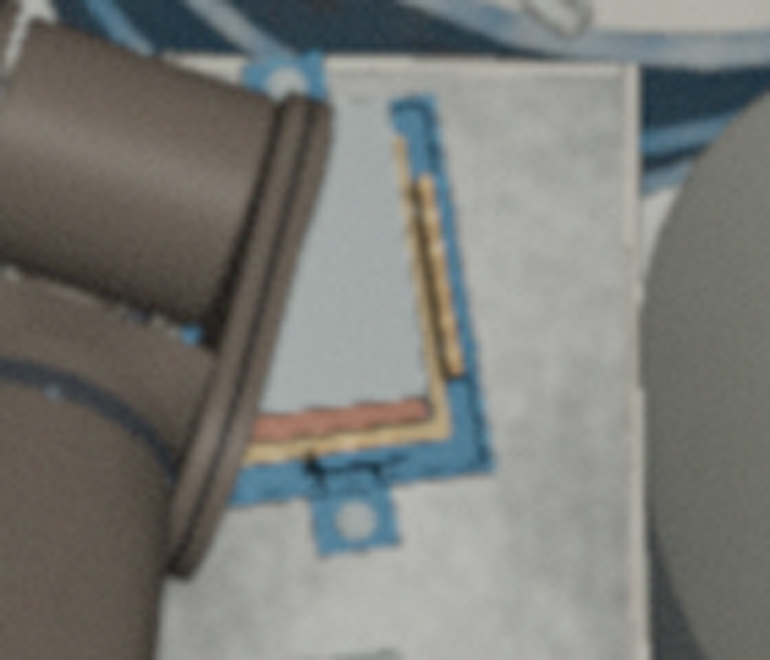

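Request:
servo_tool --increments "0 0 0 0 0 3.5 2.5; 0 0 0 0 0 7 2.5; 0 0 0 0 0 9.5 2.5; 0 0 0 0 0 10.5 2.5; 0 0 0 0 0 10.5 2.5; 0 0 0 0 0 10.5 2.5; 0 0 0 0 0 10.5 2.5"

```text
time: 6.78
eef_pos: [0.4819, -0.0694, 0.0168]
tcp_rot: [0.67, 0.742, 0.001, 0.002]
contact_force: [-0.8, 0.5, -1.1]
opening: 0.379
```

Run:
```python
from mv import *
done("0 0 0 0 0 10.5 2.5")
state()
from h import *
snap('scene','s6');crop('s6',300,240,520,410,3.6,'s6a')
```

```text
t 6.78 meas [ 0.4819 -0.0694  0.0168] cmd [ 0.4797 -0.0696  0.015 ] thy 0.1015 err [-0.0037 -0.0018 -0.0005] F [-0.8  0.5 -1.1] T [-0.03 -0.   -0.01] op 32.4 q [-0.35  0.15  2.16  0.    0.82 -0.45]
```

View pics/s6a.png

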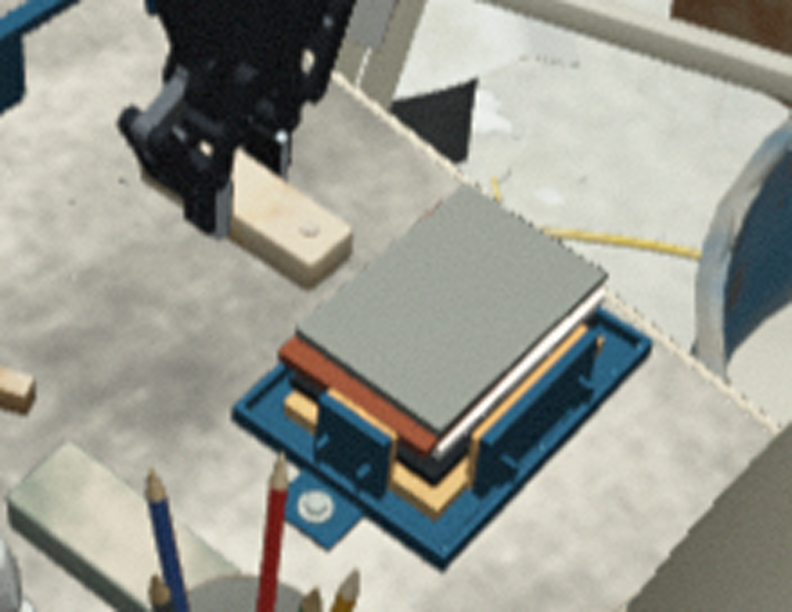

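Request:
servo_tool --increments "0 0 0 -0.3 0 0.2 2.5; 0 0 0 -0.7 0 0.2 2.5; 0 0 0 -1 0 0.2 2.5; 0 0 0 -1.3 0 0.2 2.5; 0 0 0 -1.6 0 0.2 2.5; 0 0 0 -1.8 0 0.2 2.5; 0 0 0 -2 0 0.2 2.5; 0 0 0 -2.2 0 0.2 2.5; 0 0 0 -2.4 0 0.2 2.5; 0 0 0 -2.4 0 0.2 2.5"

```text
time: 7.67
eef_pos: [0.4821, -0.0922, 0.0126]
tcp_rot: [0.671, 0.742, 0.0, -0.001]
contact_force: [-1.2, 5.0, 1.4]
opening: 0.382
```

Run:
```python
from mv import *
done("0 0 0 -2.4 0 0.2 2.5")
state()
from h import *
snap('scene','s7');crop('s7',300,240,520,410,3.6,'s7a')
```

```text
t 7.67 meas [ 0.4821 -0.0922  0.0126] cmd [ 0.4821 -0.0934  0.013 ] thy 0.1002 err [0.0012 0.0024 0.0007] F [-1.2  5.   1.4] T [0.67 0.08 0.01] op 32.6 q [-0.4   0.17  2.15  0.    0.82 -0.5 ]
```

View pics/s7a.png

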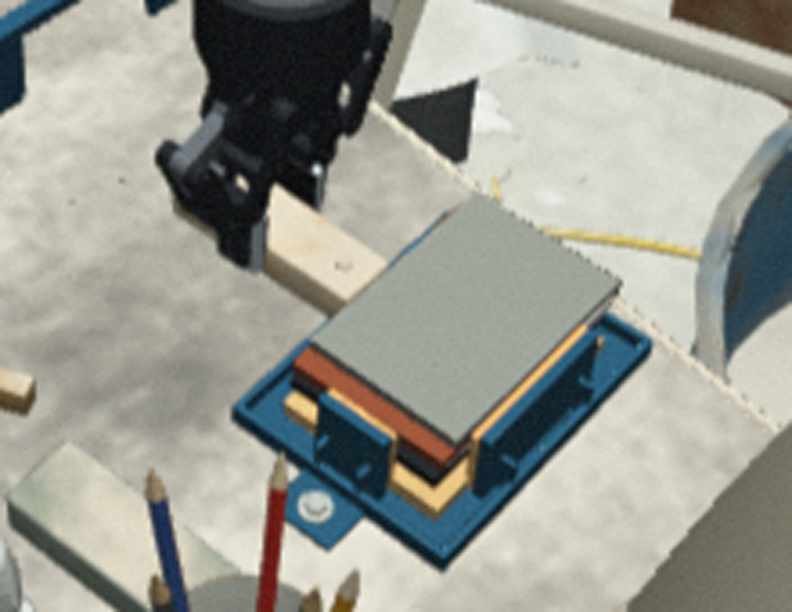

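Request:
servo_tool --increments "0 0 0 -0.15 0 0 2.5; 0 0 0 -0.3 0 0 2.5; 0 0 0 -0.45 0 0 2.5; 0 0 0 -0.6 0 0 2.5; 0 0 0 -0.6 0 0 2.5"

```text
time: 8.13
eef_pos: [0.4822, -0.0952, 0.0124]
tcp_rot: [0.671, 0.741, 0.002, -0.004]
contact_force: [-1.3, 16.1, 5.4]
opening: 0.373
```

Run:
```python
from mv import *
done("0 0 0 -0.6 0 0 2.5")
state()
```

```text
t 8.13 meas [ 0.4822 -0.0952  0.0124] cmd [ 0.4827 -0.0994  0.013 ] thy 0.0987 err [0.0023 0.0085 0.0023] F [-1.3 16.1  5.4] T [2.24 0.03 0.09] op 31.8 q [-0.41  0.18  2.15  0.01  0.83 -0.51]
```

Request:
servo_tool --increments "0 0 0 -0.15 0 0 2.5; 0 0 0 -0.3 0 0 2.5; 0 0 0 -0.3 0 0 2.5; 0 0 0 -0.3 0 0 2.5"

```text
time: 8.47
eef_pos: [0.4821, -0.0954, 0.0123]
tcp_rot: [0.672, 0.741, 0.004, -0.006]
contact_force: [0.3, 25.7, 8.2]
opening: 0.377
```

Run:
```python
from mv import *
done("0 0 0 -0.3 0 0 2.5")
state()
from h import *
snap('scene','s8');crop('s8',300,240,520,410,3.6,'s8a')
```

```text
t 8.47 meas [ 0.4821 -0.0954  0.0123] cmd [ 0.483  -0.1024  0.013 ] thy 0.098 err [0.0028 0.0137 0.003 ] F [ 0.3 25.7  8.2] T [ 3.65 -0.2   0.15] op 32.2 q [-0.41  0.18  2.14  0.01  0.83 -0.52]
```

View pics/s8a.png

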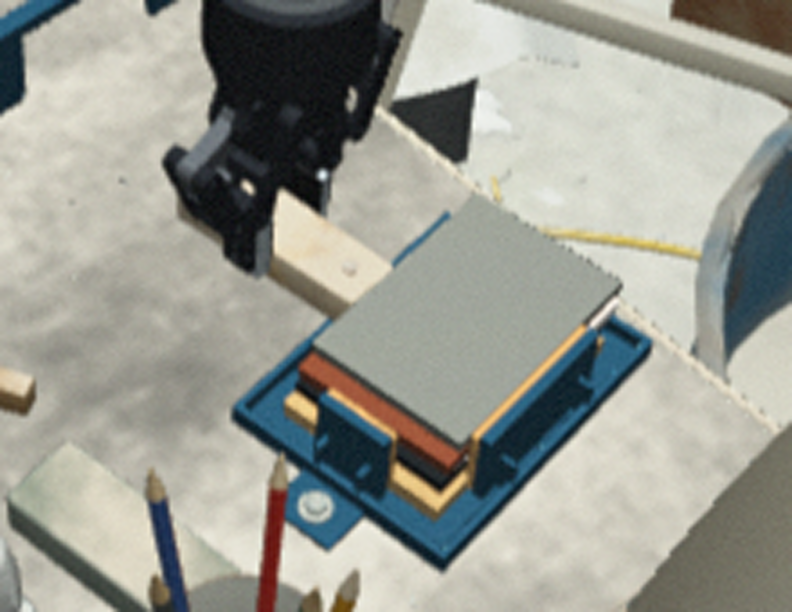

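Run:
```python
from mv import *
plan([.56,-.05,.11],-.69)
plan([.6333,-.1804,.11],.101-np.pi/2)
```

```text
rot [0.    0.    0.791] shift cm [ 4.44  8.19 -9.7 ] rows>= 6.3
rot [0.    0.    1.571] shift cm [-9.28 14.17 -9.7 ] rows>= 12.6
```

Request:
servo_tool --increments "0 0 0 1 0 0 2.5; 0 0 0 3 0 0 2.5; 0 0 0 4 0 -2 2.5; 0 0 0.1 4.4 1 -5 2.5; 0 0 0.22 4.4 2.5 -8 2.5; 0 0 0.34 4.4 4 -9.7 2.5; 0 0 0.46 4.4 5 -9.7 2.5; 0 0 0.58 4.4 6 -9.7 2.5; 0 0 0.7 4.4 7 -9.7 2.5; 0 0 0.8 4.4 8.2 -9.7 2.5"

```text
time: 9.35
eef_pos: [0.5608, -0.0504, 0.1095]
tcp_rot: [0.908, 0.42, -0.0, 0.0]
contact_force: [0.3, -0.2, -2.4]
opening: 0.375
```

Run:
```python
from mv import *
done("0 0 0.8 4.4 8.2 -9.7 2.5")
state()
plan([.6333,-.1804,.11],.101-np.pi/2)
```

```text
t 9.35 meas [ 0.5608 -0.0504  0.1095] cmd [ 0.5601 -0.0504  0.11  ] thy -0.7045 err [-0.0006 -0.0009  0.0055] F [ 0.3 -0.2 -2.4] T [-0.04  0.05 -0.03] op 32.0 q [-0.27  0.16  1.94 -0.    1.04  0.44]
rot [0.    0.    0.771] shift cm [-5.25 13.97 -0.  ] rows>= 6.2
```

Swing on and descend beside the +x side.

Request:
servo_tool --increments "0 0 0.11 -0.8 2 0 2.5; 0 0 0.22 -1.5 4 0 2.5; 0 0 0.33 -2.3 6 0 2.5; 0 0 0.44 -3 8 0 2.5; 0 0 0.55 -3.8 10 0 2.5; 0 0 0.66 -4.5 12 0 2.5; 0 0 0.771 -5.25 14 1.5 2.5; 0 0 0.771 -5.25 14 4 2.5; 0 0 0.771 -5.25 14 5 2.5; 0 0 0.771 -5.25 14 5 2.5"

```text
time: 10.18
eef_pos: [0.6308, -0.1793, 0.0549]
tcp_rot: [0.999, 0.05, -0.004, -0.002]
contact_force: [-0.7, 1.0, -2.7]
opening: 0.375
```

Run:
```python
from mv import *
done("0 0 0.771 -5.25 14 5 2.5")
state()
from h import *
snap('scene','s9');crop('s9',330,200,530,410,3,'s9a')
snap('top','t9');crop('t9',370,150,510,300,4,'t9a')
```

```text
t 10.18 meas [ 0.6308 -0.1793  0.0549] cmd [ 0.6335 -0.1806  0.06  ] thy -1.47 err [ 0.0041 -0.0078  0.    ] F [-0.7  1.  -2.7] T [ 0.   -0.01  0.03] op 32.0 q [-0.43  0.43  1.73 -0.    1.    1.04]
```

View pics/s9a.png

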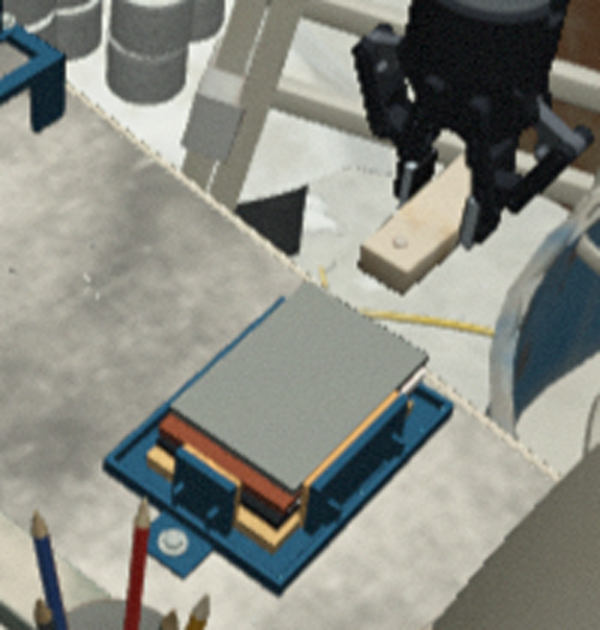

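View pics/t9a.png

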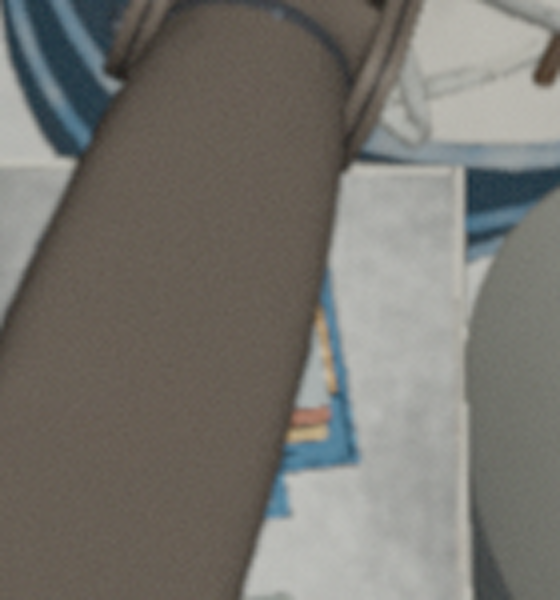

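Request:
servo_tool --increments "0 0 0 0 0 2.5 2.5; 0 0 0 0 0 4.3 2.5; 0 0 0 0 0 4.7 2.5; 0 0 0 0 0 4.7 2.5; 0 0 0 -0.4 0 4.7 2.5; 0 0 0 -0.8 0 4.7 2.5; 0 0 0 -1.1 0 4.7 2.5; 0 0 0 -1.4 0 4.7 2.5; 0 0 0 -1.6 0 4.7 2.5; 0 0 0 -1.8 0 4.7 2.5"

```text
time: 11.12
eef_pos: [0.6194, -0.1827, 0.0151]
tcp_rot: [0.999, 0.05, 0.005, 0.001]
contact_force: [9.2, 1.6, -1.5]
opening: 0.379
```

Run:
```python
from mv import *
done("0 0 0 -1.8 0 4.7 2.5")
state()
from h import *
snap('scene','s10');crop('s10',330,200,530,410,3,'s10a')
```

```text
t 11.12 meas [ 0.6194 -0.1827  0.0151] cmd [ 0.6156 -0.1824  0.013 ] thy -1.4714 err [-0.0029  0.0092  0.0014] F [ 9.2  1.6 -1.5] T [ 0.3  -1.4  -0.01] op 32.4 q [-0.44  0.45  1.77  0.    0.91  1.03]
```

View pics/s10a.png

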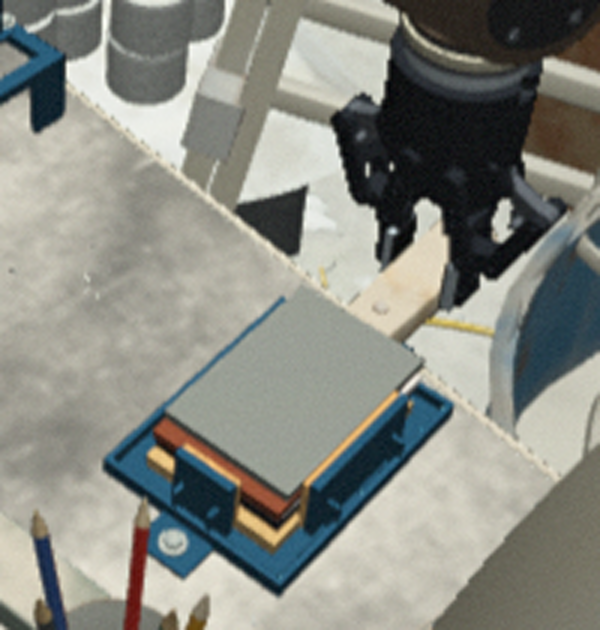

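Request:
servo_tool --increments "0 0 0 -0.2 0 0.05 2.5; 0 0 0 -0.4 0 0.05 2.5; 0 0 0 -0.6 0 0.05 2.5; 0 0 0 -0.7 0 0.05 2.5; 0 0 0 -0.8 0 0.05 2.5; 0 0 0 -0.8 0 0.05 2.5"

```text
time: 11.67
eef_pos: [0.6126, -0.1838, 0.0152]
tcp_rot: [0.999, 0.05, 0.006, 0.002]
contact_force: [8.7, 1.3, -1.2]
opening: 0.375
```

Run:
```python
from mv import *
done("0 0 0 -0.8 0 0.05 2.5")
state()
```

```text
t 11.67 meas [ 0.6126 -0.1838  0.0152] cmd [ 0.6076 -0.1832  0.0125] thy -1.4712 err [-0.0042  0.0115  0.0011] F [ 8.7  1.3 -1.2] T [ 0.27 -1.46 -0.03] op 32.1 q [-0.45  0.44  1.79  0.    0.9   1.02]
```

Request:
servo_tool --increments "0 0 0 0.8 0 0.1 2.5; 0 0 0 0.9 0 0.25 2.5; 0 0 0 0.9 0 0.25 2.5; 0 0 0 0.5 0 0.25 2.5; 0 0 0 0.2 0 0.25 2.5; 0 0 0 0 0 0.25 2.5; 0 0 0 -0.15 0 0.25 2.5; 0 0 0 -0.3 0 0.25 2.5; 0 0 0 -0.4 0 0.25 2.5; 0 0 0 -0.4 0 0.25 2.5"

```text
time: 12.5
eef_pos: [0.6108, -0.1833, 0.0119]
tcp_rot: [0.999, 0.049, 0.009, 0.002]
contact_force: [16.9, 3.6, -6.6]
opening: 0.38
```

Run:
```python
from mv import *
done("0 0 0 -0.4 0 0.25 2.5")
state()
from h import *
snap('scene','s11');crop('s11',330,200,530,410,3,'s11a')
```

```text
t 12.5 meas [ 0.6108 -0.1833  0.0119] cmd [ 0.6037 -0.1836  0.01  ] thy -1.4729 err [-0.0041  0.0185  0.0029] F [16.9  3.6 -6.6] T [ 0.68 -2.97 -0.01] op 32.4 q [-0.45  0.44  1.8   0.01  0.88  1.01]
```

View pics/s11a.png

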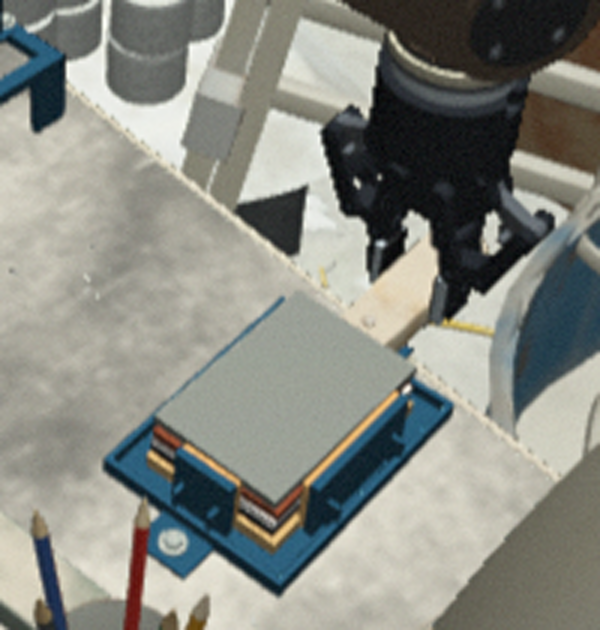

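Request:
servo_tool --increments "0 0 0 -0.2 0 0 2.5; 0 0 0 -0.4 0 0 2.5; 0 0 0 -0.5 0 0 2.5; 0 0 0 -0.5 0 0 2.5; 0 0 0 -0.5 0 0 2.5"

```text
time: 12.97
eef_pos: [0.6108, -0.1841, 0.0143]
tcp_rot: [0.999, 0.048, 0.015, 0.003]
contact_force: [26.1, 5.2, -6.9]
opening: 0.38
```

Run:
```python
from mv import *
done("0 0 0 -0.5 0 0 2.5")
state()
from h import *
snap('scene','s12');crop('s12',370,290,490,400,6,'s12a')
```

```text
t 12.97 meas [ 0.6108 -0.1841  0.0143] cmd [ 0.5987 -0.1842  0.01  ] thy -1.4744 err [-0.0073  0.0305  0.0043] F [26.1  5.2 -6.9] T [ 1.03 -4.5   0.01] op 32.5 q [-0.46  0.43  1.81  0.01  0.87  1.01]
```

View pics/s12a.png

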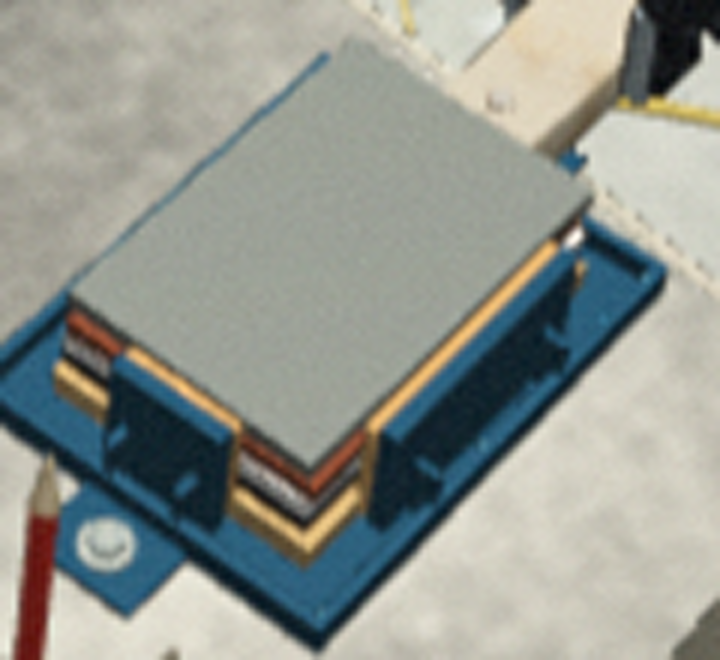

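Request:
servo_tool --increments "0 0 0 1 0 0 2.5; 0 -0.025 0 1.6 0 0 2.5; 0 -0.025 0 1.6 0 0 2.5; 0 -0.025 0 1.2 0 0 2.5; 0 -0.025 0 0.8 0 0 2.5; 0 -0.025 0 0.5 0 0 2.5; 0 -0.025 0 0.2 0 0 2.5; 0 -0.025 0 0 0 0 2.5; 0 -0.025 0 0 0 0 2.5; 0 -0.025 0 0 0 0 2.5"

```text
time: 13.85
eef_pos: [0.6103, -0.1837, 0.0138]
tcp_rot: [0.999, 0.048, 0.004, 0.003]
contact_force: [26.0, 7.0, -8.1]
opening: 0.379
```

Run:
```python
from mv import *
done("0 -0.025 0 0 0 0 2.5")
state()
m=R.from_quat(__import__('plant').ctrl.get_state()['tcp_rot']).as_matrix();print(m[:,2])
```

```text
t 13.85 meas [ 0.6103 -0.1837  0.0138] cmd [ 0.5987 -0.1842  0.01  ] thy -1.4753 err [-0.0061  0.0317  0.0053] F [26.   7.  -8.1] T [ 1.16 -4.7  -0.04] op 32.3 q [-0.45  0.44  1.79 -0.    0.9   1.03]
[ 0.007295   -0.00552555 -0.99995812]
```

Run:
```python
from mv import *
plan([.63,-.1811,.011],.101-np.pi/2)
plan([.64,-.10,.11],-.9)
plan([.56,-.05,.11],-.7)
```

```text
rot [-0.     0.025 -0.   ] shift cm [ 3.14  0.01 -0.18] rows>= 0.8
rot [-0.007  0.024 -0.57 ] shift cm [  4.71  -7.96 -10.12] rows>= 4.6
rot [-0.01   0.024 -0.77 ] shift cm [ -2.75 -13.74  -9.93] rows>= 6.2
```

Request:
servo_tool --increments "0 0 0 1.5 0 0 2.5; 0 0.025 0 3.1 0 -0.2 2.5; 0 0.025 0 4 0 -2.5 2.5; -0.002 0.024 -0.1 4.2 -1 -5.5 2.5; -0.004 0.024 -0.22 4 -3 -8.5 2.5; -0.005 0.024 -0.34 3 -5.5 -10 2.5; -0.006 0.024 -0.45 1.5 -8 -10 2.5; -0.007 0.024 -0.56 0 -10.5 -10 2.5; -0.008 0.024 -0.67 -1.5 -12.5 -10 2.5; -0.01 0.024 -0.77 -2.75 -13.7 -9.9 2.5"

```text
time: 14.68
eef_pos: [0.5577, -0.0482, 0.1084]
tcp_rot: [0.905, 0.425, -0.001, -0.001]
contact_force: [0.3, 0.5, -1.1]
opening: 0.373
```

Run:
```python
from mv import *
done("-0.01 0.024 -0.77 -2.75 -13.7 -9.9 2.5")
state()
plan([.4797,-.0696,.06],.101)
plan([.4797,-.0696,.013],.101)
```

```text
t 14.68 meas [ 0.5577 -0.0482  0.1084] cmd [ 0.56   -0.0504  0.1097] thy -0.6938 err [ 0.0025 -0.0004 -0.0062] F [ 0.3  0.5 -1.1] T [ 0.01  0.02 -0.  ] op 31.9 q [-0.27  0.16  1.95  0.    1.03  0.43]
rot [ 0.     0.    -0.801] shift cm [-6.65 -4.91  4.96] rows>= 6.4
rot [ 0.     0.    -0.801] shift cm [-6.65 -4.91  9.66] rows>= 6.4
```

Request:
servo_tool --increments "0 0 -0.12 -1 -0.7 0 2.5; 0 0 -0.24 -2 -1.4 0.5 2.5; 0 0 -0.36 -3 -2.2 1.5 2.5; 0 0 -0.48 -4 -2.9 3 2.5; 0 0 -0.6 -5 -3.6 4.5 2.5; 0 0 -0.72 -6 -4.3 6.5 2.5; 0 0 -0.8 -6.6 -4.9 8.5 2.5; 0 0 -0.8 -6.6 -4.9 9.6 2.5; 0 0 -0.8 -6.6 -4.9 9.6 2.5; 0 0 -0.8 -6.6 -4.9 9.6 2.5"

```text
time: 15.52
eef_pos: [0.4803, -0.069, 0.013]
tcp_rot: [0.672, 0.741, -0.0, -0.0]
contact_force: [-0.0, -0.4, -1.6]
opening: 0.374
```

Run:
```python
from mv import *
done("0 0 -0.8 -6.6 -4.9 9.6 2.5")
state()
```

```text
t 15.52 meas [ 0.4803 -0.069   0.013 ] cmd [ 0.4801 -0.0693  0.0136] thy 0.0978 err [0.0007 0.0005 0.0023] F [-0.  -0.4 -1.6] T [ 0.02 -0.05 -0.01] op 31.9 q [-0.35  0.16  2.16  0.    0.82 -0.45]
```

Request:
servo_tool --increments "0 -0.01 0 -0.8 0 0 2.5; 0 -0.01 0 -1.6 0 0 2.5; 0 -0.01 0 -2.2 0 0 2.5; 0 -0.01 0 -2.5 0 0 2.5; 0 -0.01 0 -2.7 0 0 2.5; 0 -0.01 0 -2.9 0 0 2.5; 0 -0.01 0 -3.1 0 0 2.5; 0 -0.01 0 -3.3 0 0 2.5; 0 -0.01 0 -3.3 0 0 2.5"

```text
time: 16.27
eef_pos: [0.4838, -0.0962, 0.0137]
tcp_rot: [0.672, 0.74, 0.001, -0.0]
contact_force: [1.0, 23.4, 7.4]
opening: 0.379
```

Run:
```python
from mv import *
done("0 -0.01 0 -3.3 0 0 2.5")
state()
from h import *
snap('scene','s13');crop('s13',370,290,490,400,6,'s13a')
plan([.4797,-.0696,.013],.101)
```

```text
t 16.27 meas [ 0.4838 -0.0962  0.0137] cmd [ 0.4834 -0.1021  0.0136] thy 0.0967 err [-0.0001  0.0118  0.0033] F [ 1.  23.4  7.4] T [ 3.24 -0.35  0.27] op 32.4 q [-0.4   0.18  2.14  0.    0.82 -0.5 ]
rot [ 0.     0.01  -0.001] shift cm [ 3.27 -0.04  0.03] rows>= 0.8
```

View pics/s13a.png

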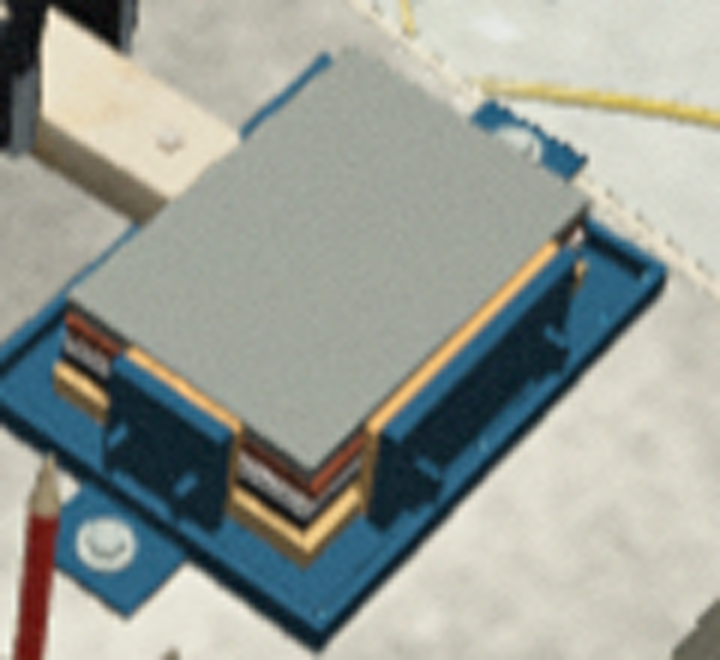

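Request:
servo_tool --increments "0 0.01 0 1 0 0 2.5; 0 0.01 0 3 0 0 2.5; 0 0.01 0 5 0 0 2.5; 0 0.01 0 7 0 0.5 2.5; 0 0.01 0 7.8 0 1 2.5; 0 0.01 0 7.8 0 1.4 2.5; 0 0.01 0 7.8 0 1.6 2.5; 0 0.01 0 7.8 0 1.7 2.5; 0 0.01 0 7.8 0 1.75 2.5; 0 0.01 0 7.8 0 1.75 2.5"

```text
time: 17.15
eef_pos: [0.4759, -0.0245, -0.0041]
tcp_rot: [0.671, 0.741, -0.0, -0.001]
contact_force: [-4.3, 4.5, 7.9]
opening: 0.381
```

Run:
```python
from mv import *
done("0 0.01 0 7.8 0 1.75 2.5")
state()
```

```text
t 17.15 meas [ 0.4759 -0.0245 -0.0041] cmd [ 0.4756 -0.0247 -0.0047] thy 0.0987 err [0.0025 0.0022 0.0013] F [-4.3  4.5  7.9] T [0.83 0.74 0.04] op 32.5 q [-0.27  0.18  2.18  0.    0.78 -0.37]
```

Block sits on the desk. Release and rise.

Request:
servo_tool --increments "0 0 0 0 0 0 3.6; 0 0 0 0 0 0 4.5; 0 0 0 0 0 0 5; 0 0 0 0 0 0 5; 0 0 0 0 0 -2 5; 0 0 0 0 0 -5 5; 0 0 0 0 0 -9 5; 0 0 0 0 0 -13 5; 0 0 0 0 0 -17 5; 0 0 0 0 0 -20 5"

```text
time: 17.98
eef_pos: [0.4769, -0.0248, 0.1988]
tcp_rot: [0.671, 0.742, 0.001, 0.002]
contact_force: [0.9, -0.7, 0.6]
opening: 0.581
```

Run:
```python
from mv import *
done("0 0 0 0 0 -20 5")
state()
plan([.508,.121,.195],-1.53)
plan([.42,-.03,.24],-1.47)
```

```text
t 17.98 meas [ 0.4769 -0.0248  0.1988] cmd [ 0.4755 -0.0247  0.1953] thy 0.0999 err [-0.0041 -0.0018  0.0002] F [ 0.9 -0.7  0.6] T [-0.01  0.03  0.02] op 49.6 q [-0.26 -0.14  2.07 -0.    1.2  -0.36]
rot [ 0.   -0.    1.63] shift cm [14.17  4.69  0.03] rows>= 13.0
rot [ 0.   -0.    1.57] shift cm [ 0.02 -5.58 -4.47] rows>= 12.6
```

Request:
servo_tool --increments "0 0 0.12 1.1 0.4 0 4; 0 0 0.24 2.2 0.7 0 4; 0 0 0.36 3.3 1 0 4; 0 0 0.48 4.4 1.4 0 4; 0 0 0.6 5.5 1.8 0 4; 0 0 0.72 6.6 2.2 0 4; 0 0 0.84 7.7 2.6 0 4; 0 0 0.96 8.8 3 0 4; 0 0 1.08 9.9 3.3 0 4; 0 0 1.2 11 3.7 0 4"

```text
time: 18.82
eef_pos: [0.5019, 0.0891, 0.1948]
tcp_rot: [0.973, 0.23, 0.0, 0.0]
contact_force: [0.4, -1.2, 0.5]
opening: 0.467
```

Run:
```python
from mv import *
done("0 0 1.2 11 3.7 0 4")
state()
plan([.508,.121,.195],-1.53)
plan([.508,.121,.23],-1.53)
```

```text
t 18.82 meas [0.5019 0.0891 0.1948] cmd [0.5013 0.0885 0.1953] thy -1.1062 err [-0.0002 -0.0002  0.0062] F [ 0.4 -1.2  0.5] T [-0.03  0.01 -0.02] op 39.9 q [-0.02 -0.06  2.   -0.    1.19  1.08]
rot [ 0.   -0.    0.43] shift cm [ 2.07 -2.6   0.03] rows>= 3.4
rot [ 0.   -0.    0.43] shift cm [ 2.07 -2.59 -3.47] rows>= 3.4
```

Request:
servo_tool --increments "0 0 0.11 -1 -1.5 -0.7 4; 0 0 0.22 -2 -3 -1.4 4; 0 0 0.33 -3 -4.5 -2 4; 0 0 0.43 -3.1 -5.2 -2.5 4; 0 0 0.43 -3.1 -5.2 -2.5 4; 0 0 0.43 -3.1 -5.2 -2.5 4"

```text
time: 19.32
eef_pos: [0.4509, 0.1211, 0.2202]
tcp_rot: [1.0, 0.022, 0.001, 0.0]
contact_force: [-0.0, -0.1, -0.7]
opening: 0.47
```

Run:
```python
from mv import *
done("0 0 0.43 -3.1 -5.2 -2.5 4")
state()
from h import *
snap('wrist','w14')
snap('top','t14');crop('t14',380,180,500,300,6,'t14a')
snap('scene','s14');crop('s14',370,290,490,400,6,'s14a')
```

```text
t 19.32 meas [0.4509 0.1211 0.2202] cmd [0.4501 0.1208 0.2203] thy -1.5269 err [-0.0003  0.0014 -0.0031] F [-0.  -0.1 -0.7] T [-0.02 -0.04  0.06] op 40.1 q [ 0.04 -0.19  2.07 -0.    1.25  1.57]
```

View pics/w14.png

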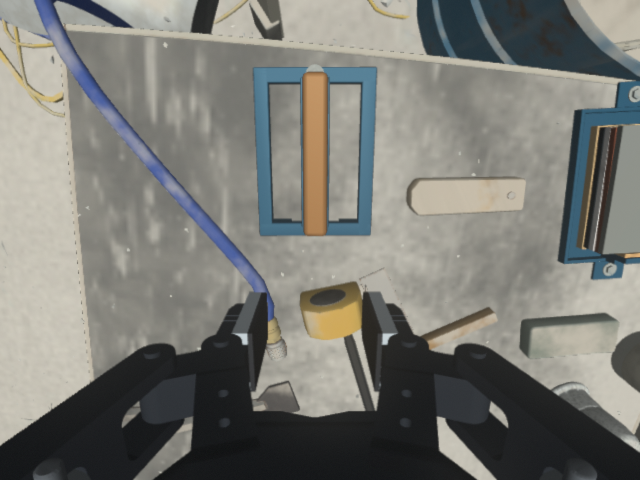

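View pics/t14a.png

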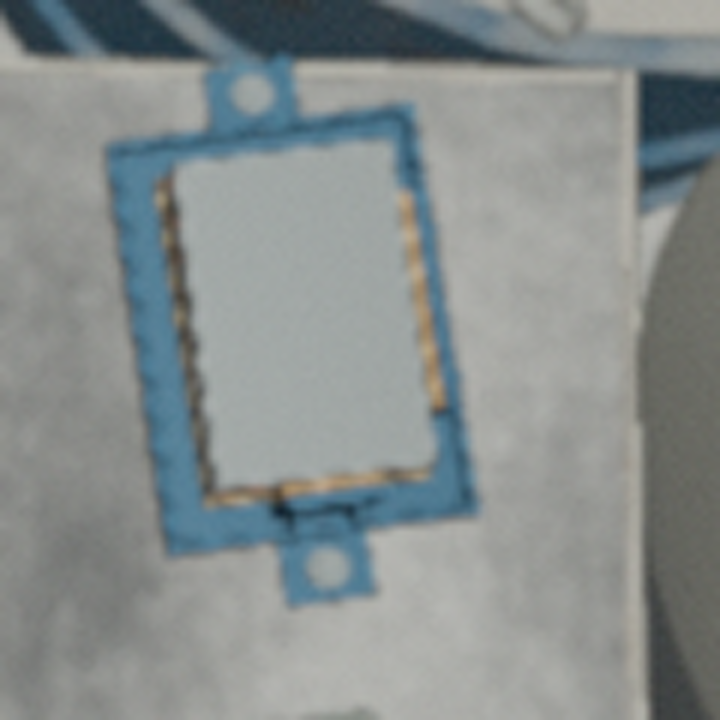

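View pics/s14a.png

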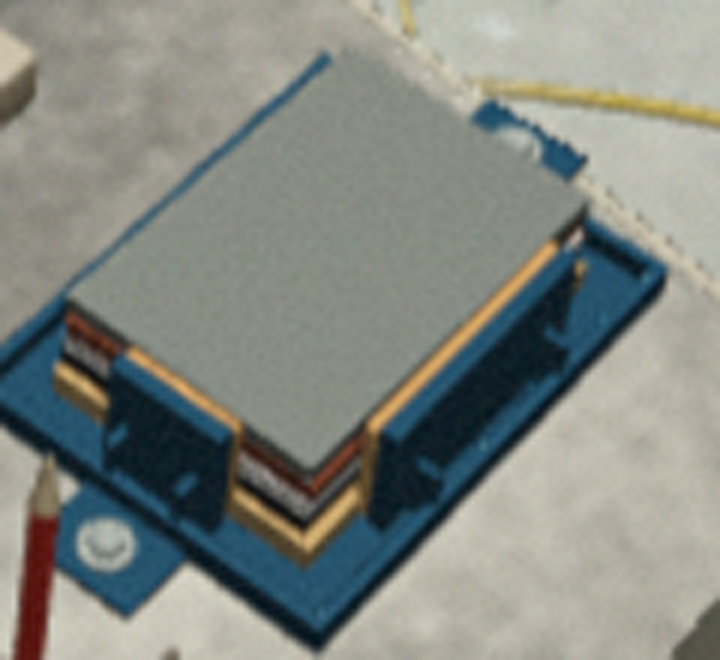

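Run:
```python
from h import *
z=load('w14')
print(fit(z,[(254,68),(377,67),(372,234),(260,236)],[(.07,.05),(.07,-.05),(-.07,-.05),(-.07,.05)],.054))
print(fit(z,[(302,72),(328,72),(327,235),(303,235)],[(.058,.009),(.058,-.009),(-.058,-.009),(-.058,.009)],.106))
z=load('t14')
p=cp([(168,553),(478,513),(108,143),(413,105)],6,380,180)
print('lower',fit(z,p,[(-.078,.058),(-.078,-.058),(.078,.058),(.078,-.058)],.012))
p=cp([(212,490),(436,470),(175,167),(392,143)],6,380,180)
print('grey',fit(z,p,[(-.06,.04),(-.06,-.04),(.06,.04),(.06,-.04)],.042))
```

```text
(array([0.50765839, 0.1229778 , 0.05010112]), array([[ 0.6,  0.9],
       [ 0.6, -0.4],
       [-1.2,  0.1],
       [ 0. , -0.6]]))
(array([0.50820718, 0.12375221, 0.04351939]), array([[ 1.4,  0.3],
       [ 1.4, -0.2],
       [-1.4, -0. ],
       [-1.4, -0.1]]))
lower (array([ 0.49186932, -0.19470755,  0.10104193]), array([[-1.1,  0.5],
       [-0.9, -0.6],
       [ 0.7,  0.7],
       [ 1.3, -0.7]]))
grey (array([ 0.49131302, -0.19412209,  0.07361485]), array([[-0.8, -0.5],
       [ 0.1,  0.5],
       [ 0.7,  0.3],
       [-0. , -0.3]]))
```

Run:
```python
from mv import *
plan([.43,-.2,.11],-1.47)
```

```text
rot [ 0.   -0.   -0.06] shift cm [-3.32 31.97 11.04] rows>= 8.1
```

Request:
servo_tool --increments "0 0 0 -0.4 3 0 4; 0 0 -0.02 -0.8 7 0.5 4; 0 0 -0.02 -1.2 11 2 4; 0 0 -0.03 -1.6 15 3.5 4; 0 0 -0.04 -2 19 5 4; 0 0 -0.05 -2.4 23 7 4; 0 0 -0.06 -2.8 27 9 4; 0 0 -0.06 -3.2 30.5 11 4; 0 0 -0.06 -3.3 32 11 4; 0 0 -0.06 -3.3 32 11 4"

```text
time: 20.3
eef_pos: [0.4293, -0.2037, 0.1078]
tcp_rot: [0.999, 0.048, -0.001, -0.0]
contact_force: [-0.1, 0.5, 0.5]
opening: 0.465
```

Run:
```python
from mv import *
done("0 0 -0.06 -3.3 32 11 4")
state()
from h import *
snap('wrist','w15');
for i in range(2): state()
```

```text
t 20.3 meas [ 0.4293 -0.2037  0.1078] cmd [ 0.4302 -0.2003  0.1104] thy -1.4744 err [ 0.0014 -0.0031  0.0044] F [-0.1  0.5  0.5] T [ 0.01  0.06 -0.  ] op 39.7 q [-0.66 -0.03  2.15 -0.    1.02  0.82]
t 20.35 meas [ 0.4298 -0.202   0.1087] cmd [ 0.4302 -0.2003  0.1104] thy -1.4737 err [ 0.0018 -0.002   0.0037] F [0.5 0.7 0.6] T [-0.03 -0.02 -0.  ] op 40.1 q [-0.65 -0.03  2.15  0.    1.02  0.82]
t 20.35 meas [ 0.4298 -0.202   0.1087] cmd [ 0.4302 -0.2003  0.1104] thy -1.4737 err [ 0.0018 -0.002   0.0037] F [0.5 0.7 0.6] T [-0.03 -0.02 -0.  ] op 40.1 q [-0.65 -0.03  2.15  0.    1.02  0.82]
```

View pics/w15.png

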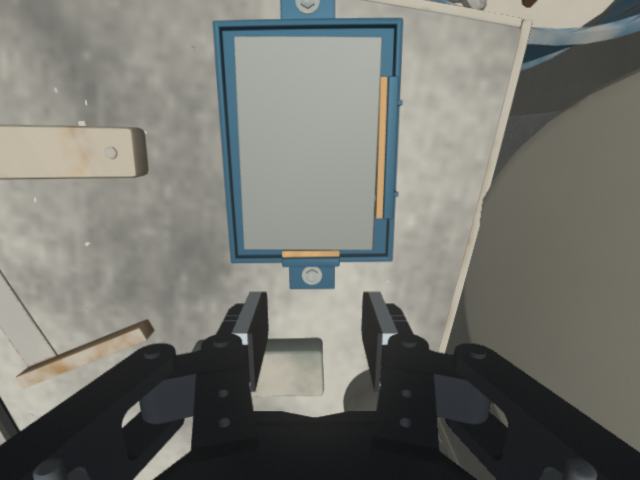

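```bash
sed -i "s/im,d=ctrl.read_camera(n); ci=ctrl.camera_info(n)/ci=ctrl.camera_info(n); im,d=ctrl.read_camera(n)/" h.py
python3 - <<'E'
from h import *
from mv import state
for i in range(3): ctrl.read_camera('wrist')
snap('wrist','w16');state()
crop('w16',205,5,415,155,3.8,'w16a');crop('w16',205,135,415,295,3.8,'w16b')
E
```

```text
t 20.55 meas [ 0.431  -0.1993  0.1103] cmd [ 0.4302 -0.2003  0.1104] thy -1.4686 err [-0.0001  0.0004 -0.0014] F [ 0.  -0.5 -0.2] T [-0.04 -0.01  0.05] op 39.8 q [-0.65 -0.03  2.15  0.    1.02  0.82]
```

View pics/w16a.png

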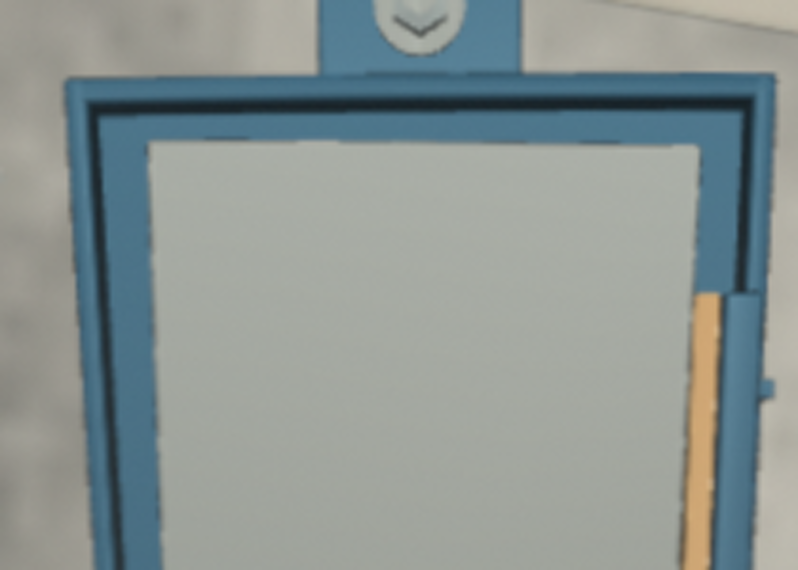

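View pics/w16b.png

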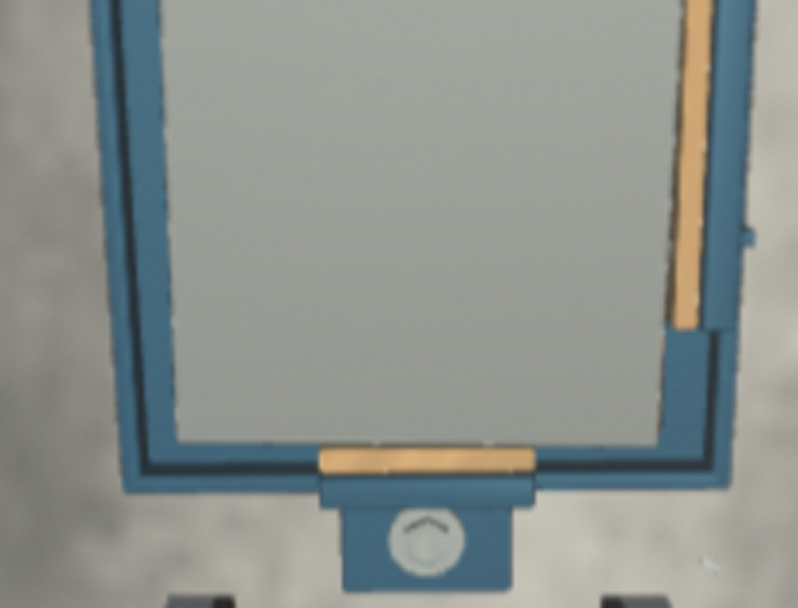

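Run:
```python
from h import *
z=load('w16')
L=np.array([(.078,.058),(.078,-.058),(-.078,.058),(-.078,-.058)])
p=cp([(66,80),(776,74)],3.8,205,5)+cp([(124,492),(731,488)],3.8,205,135)
print('lower',fit(z,p,L,.012))
L=np.array([(.06,.04),(.06,-.04),(-.06,.04),(-.06,-.04)])
p=cp([(148,141),(700,146)],3.8,205,5)+cp([(176,443),(659,444)],3.8,205,135)
print('grey',fit(z,p,L,.042))
```

```text
lower (array([ 0.49169509, -0.19369706,  0.10954831]), array([[ 0.3,  0.4],
       [ 0.5, -0.4],
       [-0.5,  0.1],
       [-0.3, -0.1]]))
grey (array([ 0.49228306, -0.19288591,  0.09426571]), array([[ 0.1,  0.3],
       [ 0.3, -0.2],
       [ 0. , -0.2],
       [-0.4,  0. ]]))
```

```bash
cat > edges.py <<'E'
from h import *
def cross(a,lo_to_hi,thr):
    for i in range(len(a)-1):
        if lo_to_hi and a[i]<thr<=a[i+1] or (not lo_to_hi) and a[i]>=thr>a[i+1]:
            return i+(thr-a[i])/(a[i+1]-a[i])
def line(z,im,rng,seg,axis,l2h,thr,zw):
    # axis 'r': scan each row v in rng along u seg ; 'c': each column
    P=[]
    for k in rng:
        a=im[k,seg[0]:seg[1]] if axis=='r' else im[seg[0]:seg[1],k]
        c=cross(a.astype(float),l2h,thr)
        if c is None: continue
        u,v=(seg[0]+c,k) if axis=='r' else (k,seg[0]+c)
        P.append(pix(z,u,v,zw)[:2])
    P=np.array(P)
    for _ in range(3):
        m=P.mean(0);w,V=np.linalg.eigh(np.cov((P-m).T));d=V[:,1];n=V[:,0];r=(P-m)@n
        P=P[abs(r)<max(2*r.std(),1e-4)]
    d=d*np.sign(d[0] if abs(d[0])>abs(d[1]) else d[1])
    return P.mean(0),d,r.std()*1000,len(P)
E
python3 - <<'E'
from edges import *
z=load('w16');im=z['im'];Rc=im[...,0]
print(Rc[150,215:260],Rc[150,370:405]);print(Rc[10:50,260],Rc[225:270,250])
E
```

```text
[151 152 154 154 154 154 155 155 155 155 156 156 158 154 115  73  67  71
  73  61  45  40  54  68  72  73  73  72  73  73  73  77 109 148 158 158
 158 158 158 158 158 159 158 158 158] [160 160 159 160 160 160 160 159 160 160 160 159 153 126 108 158 198 205
 206 206 200 162  75  69  83  83  82  79  78  76  75  71  83 141 181]
[166 166 166 165 164 164 164 164 164 163 162 159 158 156 138  83  70  72
  73  72  61  42  27  28  34  65  76  76  77  77  75  79 141 167 169 169
 169 168 169 168] [109 105  98  94  93  87  82  79  78  79  83  76  71  71  73  76  75  79
  82  80  77  74  71  71  72  69  68  66  65  65  64  58  46  41  43  57
  66  66  65  83 135 156 158 156 155]
```

```bash
cat > meas.py <<'E'
from edges import *
def run(f):
    z=load(f);Rc=cv2.GaussianBlur(z['im'][...,0],(3,3),0)
    ang=lambda d:np.arctan2(d[1],d[0])
    o={}
    def add(n,*a):
        p,d,s,k=line(z,Rc,*a);o[n]=(p,d);print(n,'p',p.round(4),'ang',round(ang(d),4),'rms mm',round(s,2),k)
    add('rimL',range(25,255),(205,240),'r',False,112,.012)
    add('rimR',list(range(25,70))+list(range(228,255)),(375,415),'r',True,110,.012)
    add('greyL',range(45,240),(232,262),'r',True,115,.042)
    add('greyR',range(45,240),(360,392),'r',False,140,.042)
    add('greyRtop',range(42,72),(360,392),'r',False,120,.042)
    add('rimT',list(range(222,280))+list(range(340,395)),(12,32),'c',False,110,.012)
    add('rimB',list(range(243,283))+list(range(345,385)),(252,275),'c',True,115,.012)
    add('greyT',range(245,375),(30,50),'c',True,120,.042)
    add('greyB',list(range(260,280))+list(range(345,370)),(235,256),'c',False,115,.042)
    add('greyBall',list(range(285,335)),(235,256),'c',False,140,.042)
    add('tanR',range(85,210),(385,396),'r',False,130,.044)
    return o
E
python3 - <<'E'
from meas import *
o=run('w16')
E
```

```text
rimL p [ 0.4923 -0.135 ] ang 0.1071 rms mm 0.1 217
rimR p [ 0.5137 -0.2492] ang 0.1087 rms mm 0.06 70
greyL p [ 0.4936 -0.1527] ang 0.0946 rms mm 0.05 161
greyR p [ 0.4962 -0.232 ] ang 0.0891 rms mm 0.11 137
greyRtop p [ 0.5481 -0.2276] ang 0.0978 rms mm 0.05 25
rimT p [ 0.5688 -0.1827] ang 1.6786 rms mm 0.06 97
rimB p [ 0.414 -0.199] ang 1.6837 rms mm 0.08 78
greyT p [ 0.5517 -0.1847] ang 1.6631 rms mm 0.04 118
greyB p [ 0.433  -0.1999] ang 1.6622 rms mm 0.03 43
greyBall p [ 0.4333 -0.196 ] ang 1.6674 rms mm 0.05 37
tanR p [ 0.5003 -0.2364] ang 0.1087 rms mm 0.06 111
```

Run:
```python
from mv import *
plan([.46,-.08,.13],-.35)
plan([.4757,-.0246,.13],.0987)
```

```text
rot [ 0.   -0.   -1.12] shift cm [  4.17 -11.67  -1.97] rows>= 9.0
rot [ 0.    -0.    -1.569] shift cm [  6.29 -17.03  -1.97] rows>= 12.5
```

Request:
servo_tool --increments "0 0 -0.12 0.5 -1.3 -2 5; 0 0 -0.24 1 -2.6 -2 5; 0 0 -0.36 1.5 -3.9 -2 5; 0 0 -0.48 2 -5.2 -2 5; 0 0 -0.6 2.5 -6.5 -2 5; 0 0 -0.72 3 -7.8 -2 5; 0 0 -0.84 3.5 -9.1 -2 5; 0 0 -0.96 4 -10.4 -2 5; 0 0 -1.08 4.5 -11.7 -2 5; 0 0 -1.2 5 -13 -2 5"

```text
time: 21.38
eef_pos: [0.4677, -0.0636, 0.1307]
tcp_rot: [0.793, 0.609, 0.001, 0.001]
contact_force: [0.1, 0.4, -0.2]
opening: 0.586
```

Run:
```python
from mv import *
done("0 0 -1.2 5 -13 -2 5")
state()
plan([.4757,-.0246,-.0041],.0987)
```

```text
t 21.38 meas [ 0.4677 -0.0636  0.1307] cmd [ 0.4669 -0.066   0.1303] thy -0.2614 err [-0.0014  0.     -0.0086] F [ 0.1  0.4 -0.2] T [ 0.03 -0.01 -0.01] op 50.1 q [-0.35 -0.07  2.14  0.    1.07 -0.09]
rot [ 0.     0.    -0.369] shift cm [ 4.22 -0.26 13.44] rows>= 3.4
```

Request:
servo_tool --increments "0 0 -0.12 1.4 -0.1 1 5; 0 0 -0.24 2.8 -0.2 3 5; 0 0 -0.369 4.2 -0.26 6 5; 0 0 -0.369 4.22 -0.26 9 5; 0 0 -0.369 4.22 -0.26 11.5 5; 0 0 -0.369 4.22 -0.26 13 5; 0 0 -0.369 4.22 -0.26 13.4 5; 0 0 -0.369 4.22 -0.26 13.4 4; 0 0 -0.369 4.22 -0.26 13.4 2.5; 0 0 -0.369 4.22 -0.26 13.4 2.5" --grip_force 80

```text
time: 22.22
eef_pos: [0.4774, -0.0242, -0.0025]
tcp_rot: [0.671, 0.741, 0.001, 0.002]
contact_force: [-0.1, -0.4, -2.0]
opening: 0.372
```

Run:
```python
from mv import *
done("0 0 -0.369 4.22 -0.26 13.4 2.5")
state()
# frame
o=np.array([.4919,-.1936]);a=.109
ex=np.array([np.cos(a),np.sin(a)]);ey=np.array([-np.sin(a),np.cos(a)])
p=o-.03*ex+.126*ey;print(p)
plan([p[0],p[1],.0136],.109)
```

```text
t 22.22 meas [ 0.4774 -0.0242 -0.0025] cmd [ 0.4757 -0.0246 -0.0037] thy 0.0998 err [-0.0028 -0.001  -0.0007] F [-0.1 -0.4 -2. ] T [-0.06 -0.04  0.01] op 31.8 q [-0.26  0.18  2.18 -0.    0.78 -0.36]
[ 0.44837122 -0.07161129]
rot [ 0.    0.   -0.01] shift cm [-4.41 -3.18 -1.73] rows>= 1.4
```

Request:
servo_tool --increments "0 0 0 0 0 0 2.5; 0 0 0 0 0 -0.5 2.5; 0 0 -0.005 0 -0.5 -1.5 2.5; 0 0 -0.01 0 -1.5 -1.73 2.5; 0 0 -0.01 -1 -3.18 -1.73 2.5; 0 0 -0.01 -3 -3.18 -1.73 2.5; 0 0 -0.01 -4.4 -3.18 -1.73 2.5; 0 0 -0.01 -4.4 -3.18 -1.73 2.5; 0 0 -0.01 -4.4 -3.18 -1.73 2.5"

```text
time: 22.97
eef_pos: [0.4494, -0.0718, 0.0141]
tcp_rot: [0.668, 0.744, 0.0, 0.001]
contact_force: [0.0, 0.7, -2.0]
opening: 0.376
```

Run:
```python
from mv import *
done("0 0 -0.01 -4.4 -3.18 -1.73 2.5")
state()
from h import *
snap('wrist','w17')
```

```text
t 22.97 meas [ 0.4494 -0.0718  0.0141] cmd [ 0.4484 -0.0715  0.0136] thy 0.1073 err [-0.0014 -0.0005  0.0018] F [ 0.   0.7 -2. ] T [-0.03  0.03  0.  ] op 32.1 q [-0.38  0.1   2.23  0.    0.81 -0.49]
```

View pics/w17.png

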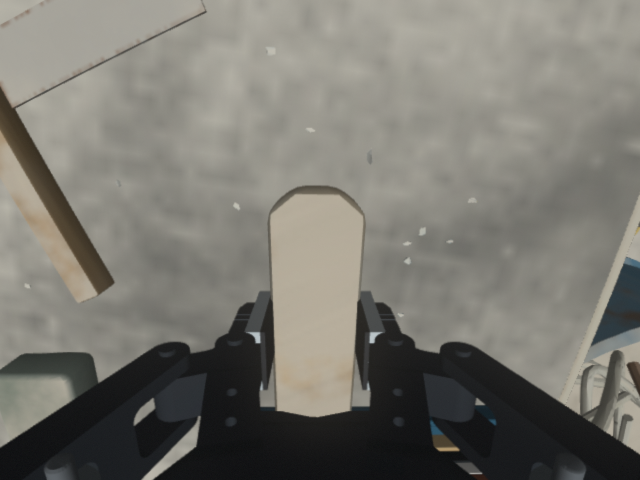

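Request:
servo_tool --increments "0 -0.01 0 -1 0 0 2.5; 0 -0.01 0 -1.8 0 0 2.5; 0 -0.01 0 -2.3 0 0 2.5; 0 -0.01 0 -2.5 0 0 2.5; 0 -0.01 0 -2.7 0 0 2.5; 0 -0.01 0 -2.9 0 0 2.5; 0 -0.01 0 -3.1 0 0 2.5; 0 -0.01 0 -3.3 0 0 2.5; 0 -0.01 0 -3.5 0 0 2.5; 0 -0.01 0 -3.5 0 0 2.5"

```text
time: 23.85
eef_pos: [0.4514, -0.0985, 0.0127]
tcp_rot: [0.669, 0.743, 0.001, -0.003]
contact_force: [2.6, 28.9, 8.1]
opening: 0.373
```

Run:
```python
from mv import *
done("0 -0.01 0 -3.5 0 0 2.5")
state()
o=np.array([.4919,-.1936]);a=.109
ex=np.array([np.cos(a),np.sin(a)]);ey=np.array([-np.sin(a),np.cos(a)])
s=__import__('plant').ctrl.get_state()
d=s['eef_pos'][:2]-o;print('frame',d@ex,d@ey)
```

```text
t 23.85 meas [ 0.4514 -0.0985  0.0127] cmd [ 0.4522 -0.1063  0.0136] thy 0.1049 err [0.0023 0.0164 0.0041] F [ 2.6 28.9  8.1] T [ 4.2  -0.41  0.33] op 31.9 q [-0.44  0.12  2.22  0.01  0.82 -0.55]
frame -0.02990625981853333 0.09889925574664492
```

Run:
```python
from mv import *
plan([.54,-.045,.11],-.69)
plan([.6331,-.1782,.11],-1.456)
```

```text
rot [0.004 0.01  0.799] shift cm [ 5.04  9.4  -9.68] rows>= 6.4
rot [0.008 0.008 1.565] shift cm [-9.21 17.2  -9.54] rows>= 12.5
```

Request:
servo_tool --increments "0 0 0 1 0 0 2.5; 0 0.01 0 3 0 0 2.5; 0 0.01 0 4 0 -2 2.5; 0 0.01 0.1 5 1 -5 2.5; 0.001 0.01 0.22 5 3 -8 2.5; 0.002 0.01 0.34 5 4.5 -9.7 2.5; 0.003 0.01 0.46 5 6 -9.7 2.5; 0.003 0.01 0.58 5 7 -9.7 2.5; 0.004 0.01 0.7 5 8.2 -9.7 2.5; 0.004 0.01 0.8 5 9.4 -9.7 2.5"

```text
time: 24.68
eef_pos: [0.5409, -0.0449, 0.1097]
tcp_rot: [0.906, 0.423, 0.0, -0.0]
contact_force: [-1.1, 0.2, -1.5]
opening: 0.378
```

Run:
```python
from mv import *
done("0.004 0.01 0.8 5 9.4 -9.7 2.5")
state()
plan([.6331,-.1782,.011],-1.456)
```

```text
t 24.68 meas [ 0.5409 -0.0449  0.1097] cmd [ 0.5401 -0.0454  0.1102] thy -0.6963 err [ 0.0002 -0.0004  0.0053] F [-1.1  0.2 -1.5] T [ 0.03 -0.01 -0.05] op 32.3 q [-0.27  0.12  1.99  0.    1.03  0.43]
rot [-0.    -0.001  0.765] shift cm [-4.31 15.63  9.92] rows>= 6.1
```

Request:
servo_tool --increments "0 0 0.12 -0.7 2.5 0 2.5; 0 0 0.24 -1.4 5 0 2.5; 0 0 0.36 -2.1 7.5 0 2.5; 0 0 0.48 -2.7 10 0 2.5; 0 0 0.6 -3.4 12.5 0 2.5; 0 0 0.7 -4 14.5 1 2.5; 0 0 0.765 -4.3 15.6 4 2.5; 0 0 0.765 -4.3 15.6 7.5 2.5; 0 0 0.765 -4.3 15.6 9.5 2.5; 0 0 0.765 -4.3 15.6 9.9 2.5"

```text
time: 25.52
eef_pos: [0.6292, -0.1762, 0.0045]
tcp_rot: [0.998, 0.057, -0.005, -0.003]
contact_force: [-1.3, -0.7, -2.7]
opening: 0.373
```

Run:
```python
from mv import *
done("0 0 0.765 -4.3 15.6 9.9 2.5")
state()
```

```text
t 25.52 meas [ 0.6292 -0.1762  0.0045] cmd [ 0.6329 -0.178   0.0112] thy -1.4564 err [ 0.0056 -0.0095  0.0004] F [-1.3 -0.7 -2.7] T [ 0.02  0.03 -0.01] op 31.9 q [-0.43  0.49  1.74  0.    0.92  1.03]
```

Request:
servo_tool --increments "0 0 0 0 0 0 2.5; 0 0 0 0 0 0 2.5; 0 -0.018 0 -0.7 0 0 2.5; 0 -0.018 0 -1.3 0 0 2.5; 0 -0.018 0 -1.8 0 0 2.5; 0 -0.018 0 -2.2 0 0 2.5; 0 -0.018 0 -2.5 0 0 2.5; 0 -0.018 0 -2.8 0 0 2.5; 0 -0.018 0 -3 0 0 2.5; 0 -0.018 0 -3 0 0 2.5"

```text
time: 26.35
eef_pos: [0.6113, -0.1809, 0.0143]
tcp_rot: [0.998, 0.056, 0.002, 0.002]
contact_force: [16.4, 4.7, -5.9]
opening: 0.379
```

Run:
```python
from mv import *
done("0 -0.018 0 -3 0 0 2.5")
state()
o=np.array([.4919,-.1936]);a=.109
ex=np.array([np.cos(a),np.sin(a)]);ey=np.array([-np.sin(a),np.cos(a)])
s=__import__('plant').ctrl.get_state()
d=s['eef_pos'][:2]-o;print('frame',d@ex,d@ey)
```

```text
t 26.35 meas [ 0.6113 -0.1809  0.0143] cmd [ 0.6031 -0.1814  0.0112] thy -1.4596 err [-0.0045  0.0216  0.0037] F [16.4  4.7 -5.9] T [ 0.84 -2.96  0.01] op 32.3 q [-0.45  0.44  1.79 -0.    0.9   1.01]
frame 0.12011117944449323 -0.000353192206106886
```

Request:
servo_tool --increments "0 0 0 -0.2 0 0 2.5; 0 0 0 -0.35 0 0 2.5; 0 0 0 -0.35 0 0 2.5; 0 0 0 0.6 0 0 2.5; 0 0.018 0 2 0 0 2.5; 0 0.018 0 3.5 0 -0.5 2.5; 0 0.018 0 4.5 0 -4 2.5; 0 0.018 0 4.5 0 -7 2.5; 0 0.018 -0.08 4 -2 -9.5 2.5; 0 0.018 -0.18 3 -4.5 -10 2.5"

```text
time: 27.18
eef_pos: [0.634, -0.1352, 0.1166]
tcp_rot: [0.989, 0.148, 0.005, 0.002]
contact_force: [0.8, 1.0, -0.7]
opening: 0.379
```

Run:
```python
from mv import *
done("0 0.018 -0.18 3 -4.5 -10 2.5")
state()
plan([.45,-.02,.12],-1.47)
plan([.43,-.195,.14],-1.462)
```

```text
t 27.18 meas [ 0.634  -0.1352  0.1166] cmd [ 0.6295 -0.1331  0.1106] thy -1.274 err [-0.0071  0.0087 -0.002 ] F [ 0.8  1.  -0.7] T [-0.02 -0.08  0.03] op 32.3 q [-0.37  0.32  1.73  0.    1.07  0.91]
rot [-0.002 -0.001  0.194] shift cm [-13.89 -16.04  -0.92] rows>= 5.1
rot [-0.002 -0.001  0.186] shift cm [-20.89   0.12  -2.95] rows>= 5.1
```

Run:
```python
from h import *
from mv import down
z=load('w16');T=z['T']
p0=np.array([.431,-.1993,.1103]);r0=down(-1.4686).as_matrix()
M0=np.eye(4);M0[:3,:3]=r0;M0[:3,3]=p0
TC=T@M0  # tool->cam
o=np.array([.4919,-.1936]);a=.109;ex=np.array([np.cos(a),np.sin(a)]);ey=np.array([-np.sin(a),np.cos(a)])
for p in ([.40,-.17,.2],[.395,-.16,.16],[.42,-.18,.25]):
  M=np.eye(4);M[:3,:3]=down(-1.462).as_matrix();M[:3,3]=p
  zz=dict(K=z['K'],D=z['D'],T=TC@np.linalg.inv(M))
  print(p,proj(zz,[[*(o+x*ex+y*ey),.012] for x,y in((.078,.058),(.078,-.058),(-.078,.058),(-.078,-.058))]).round())
```

```text
[0.4, -0.17, 0.2] [[286.  20.]
 [424.  21.]
 [289. 205.]
 [412. 205.]]
[0.395, -0.16, 0.16] [[296.  -3.]
 [455.  -2.]
 [298. 208.]
 [437. 208.]]
[0.42, -0.18, 0.25] [[277.  57.]
 [396.  58.]
 [281. 214.]
 [388. 214.]]
```

Run:
```python
from mv import *
plan([.41,-.15,.2],-1.462)
```

```text
rot [-0.002 -0.001  0.186] shift cm [-21.49  -4.77  -8.95] rows>= 5.7
```

Request:
servo_tool --increments "0 0 0.03 -2.5 -0.6 -1.5 2.5; 0 0 0.06 -6 -1.2 -3 2.5; 0 0 0.1 -9.5 -2 -5 2.5; 0 0 0.14 -13 -3 -7 2.5; -0.001 0 0.17 -16.5 -4 -8.5 2.5; -0.002 -0.001 0.186 -20 -4.7 -9 2.5; -0.002 -0.001 0.186 -21.5 -4.8 -9 2.5; -0.002 -0.001 0.186 -21.5 -4.8 -9 2.5; -0.002 -0.001 0.186 -21.5 -4.8 -9 2.5; -0.002 -0.001 0.186 -21.5 -4.8 -9 2.5"

```text
time: 28.02
eef_pos: [0.4107, -0.1495, 0.2001]
tcp_rot: [0.999, 0.054, 0.0, 0.0]
contact_force: [0.2, 0.1, -1.7]
opening: 0.381
```

Run:
```python
from mv import *
done("-0.002 -0.001 0.186 -21.5 -4.8 -9 2.5")
state()
from h import *
snap('wrist','w18');state()
crop('w18',300,0,460,230,2.6,'w18a')
```

```text
t 28.02 meas [ 0.4107 -0.1495  0.2001] cmd [ 0.4098 -0.1498  0.2005] thy -1.4623 err [0.0001 0.0004 0.0003] F [ 0.2  0.1 -1.7] T [ 0.01 -0.    0.07] op 32.5 q [-0.58 -0.24  2.16 -0.    1.23  0.88]
t 28.07 meas [ 0.4109 -0.1494  0.2   ] cmd [ 0.4098 -0.1498  0.2005] thy -1.4618 err [ 0.0004 -0.0001 -0.0002] F [ 0.3 -0.6 -1.6] T [ 0.02 -0.02 -0.04] op 32.4 q [-0.58 -0.24  2.16 -0.    1.23  0.88]
```

View pics/w18.png

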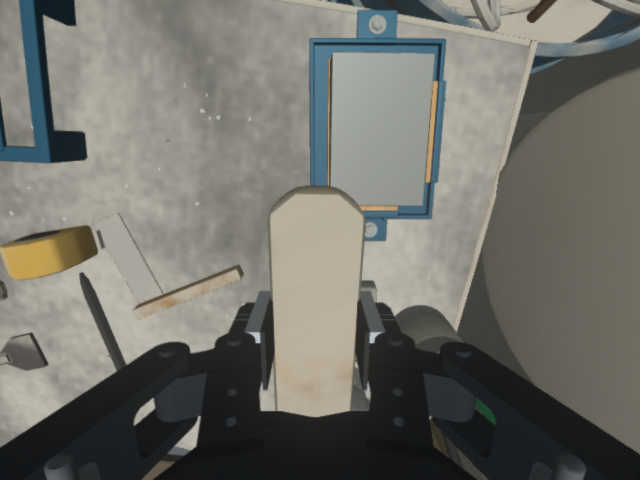

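View pics/w18a.png

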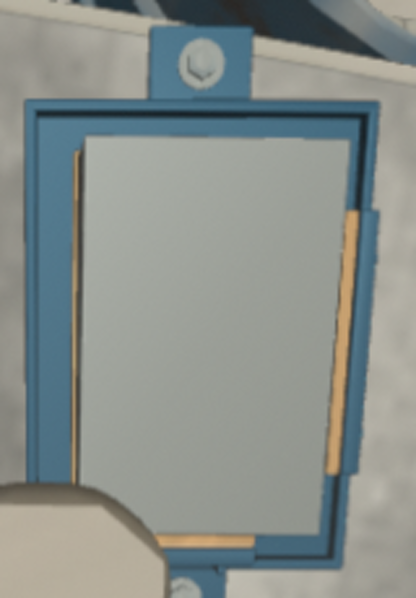

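Run:
```python
from edges import *
z=load('w18');Rc=cv2.GaussianBlur(z['im'][...,0],(3,3),0)
print(Rc[70,300:345]);print(Rc[130,425:450]);print(Rc[33:60,350]); print(Rc[60,425:455]);print(Rc[195:225,400])
```

```text
[145 145 144 143 142 141 140 139 127 100  80  76  73  67  70  79  84  84
  84  84  84  84  84  83  83  83  85  98 126 131  95  83 120 157 170 170
 170 169 169 169 169 169 169 168 168]
[150 149 146 141 152 179 196 196 168 109  73  74  77  74  71  73  96 138
 170 181 181 180 179 178 177]
[170 171 171 168 145 103  78  75  68  48  33  38  58  74  80  81  81  83
  97 129 157 168 169 169 169 169 169]
[155 155 155 155 155 155 155 153 140 109  80  64  49  36  34  48  65  69
  74 105 148 168 170 170 169 168 166 164 163 161]
[147 147 147 147 147 147 147 146 145 135 109  81  70  69  70  70  69  66
  59  56  62  69  75  99 143 175 183 183 182 182]
```

Run:
```python
from edges import *
z=load('w18');Rc=cv2.GaussianBlur(z['im'][...,0],(3,3),0)
def add(n,*a):
    p,d,s,k=line(z,Rc,*a);print(n,'p',p.round(4),'ang',round(np.arctan2(d[1],d[0]),4),'rms',round(s,2),k)
add('rimL',range(45,175),(300,325),'r',False,112,.012)
add('rimR',list(range(45,75))+list(range(190,212)),(425,455),'r',True,110,.012)
add('rimT',list(range(315,352))+list(range(402,440)),(33,52),'c',False,110,.012)
add('greyT',range(338,430),(44,65),'c',True,125,.042)
add('greyL',range(58,180),(331,345),'r',True,125,.042)
add('greyB',range(400,420),(195,215),'c',False,110,.042)
add('greyRtop',range(57,78),(420,445),'r',False,115,.042)
add('greyRbot',range(185,203),(410,440),'r',False,115,.042)
add('tanR',range(88,175),(430,445),'r',False,130,.044)
```

```text
rimL p [ 0.5045 -0.1335] ang 0.1099 rms 0.16 130
rimR p [ 0.5076 -0.2498] ang 0.1082 rms 0.09 52
rimT p [ 0.5695 -0.1894] ang 1.6811 rms 0.04 64
greyT p [ 0.5508 -0.1834] ang 1.6686 rms 0.06 77
greyL p [ 0.516  -0.1509] ang 0.104 rms 0.04 74
greyB p [ 0.4352 -0.2281] ang 1.6765 rms 0.03 20
greyRtop p [ 0.5455 -0.2277] ang 0.0998 rms 0.04 21
greyRbot p [ 0.4463 -0.2377] ang 0.0972 rms 0.05 18
tanR p [ 0.4971 -0.2365] ang 0.109 rms 0.06 83
```

Run:
```python
from mv import *
o=np.array([.4919,-.1936]);a=.109
ex=np.array([np.cos(a),np.sin(a)]);ey=np.array([-np.sin(a),np.cos(a)])
p=o-.036*ex+.126*ey;print(p)
plan([p[0],p[1],.05],-.3)
plan([p[0],p[1],.0136],.116)
```

```text
[ 0.44240683 -0.072264  ]
rot [ 0.     0.    -1.162] shift cm [ 4.09 -7.36 15.05] rows>= 9.3
rot [-0.     0.    -1.578] shift cm [ 4.09 -7.36 18.69] rows>= 12.6
```

Request:
servo_tool --increments "0 0 -0.12 0.5 -1 0.5 2.5; 0 0 -0.24 0.9 -1.9 1.5 2.5; 0 0 -0.36 1.4 -2.8 2.5 2.5; 0 0 -0.48 1.8 -3.7 3.5 2.5; 0 0 -0.6 2.3 -4.5 4.5 2.5; 0 0 -0.72 2.7 -5.3 5.5 2.5; 0 0 -0.84 3.2 -6 6.5 2.5; 0 0 -0.96 3.6 -6.7 7.5 2.5; 0 0 -1.08 4 -7.2 8.7 2.5; 0 0 -1.2 4.1 -7.4 10 2.5"

```text
time: 28.9
eef_pos: [0.4444, -0.0705, 0.0994]
tcp_rot: [0.791, 0.612, -0.0, -0.0]
contact_force: [-0.2, 0.1, -1.1]
opening: 0.378
```

Run:
```python
from mv import *
done("0 0 -1.2 4.1 -7.4 10 2.5")
state()
plan([.4424,-.0723,.0136],.116)
```

```text
t 28.9 meas [ 0.4444 -0.0705  0.0994] cmd [ 0.4425 -0.0718  0.1005] thy -0.2542 err [ 0.      0.0004 -0.0078] F [-0.2  0.1 -1.1] T [-0.02 -0.02 -0.05] op 32.3 q [-0.38 -0.08  2.21  0.    1.   -0.13]
rot [-0.     0.    -0.378] shift cm [-0.05  0.01  8.69] rows>= 3.0
```

Request:
servo_tool --increments "0 0 -0.12 0 0 1 2.5; 0 0 -0.25 0 0 2.5 2.5; 0 0 -0.378 0 0 5 2.5; 0 0 -0.378 0 0 7.5 2.5; 0 0 -0.378 0 0 8.6 2.5; 0 0 -0.378 0 0 8.7 2.5; 0 0 -0.378 0 0 8.7 2.5"

```text
time: 29.48
eef_pos: [0.4429, -0.0709, 0.0121]
tcp_rot: [0.665, 0.747, -0.001, -0.001]
contact_force: [0.2, 0.3, -1.1]
opening: 0.377
```

Request:
servo_tool --increments "0 -0.012 0 -1 0 0 2.5; 0 -0.012 0 -1.8 0 0 2.5; 0 -0.012 0 -2.2 0 0 2.5; 0 -0.012 0 -2.5 0 0 2.5; 0 -0.012 0 -2.7 0 0 2.5; 0 -0.012 0 -2.9 0 0 2.5; 0 -0.012 0 -3.1 0 0 2.5; 0 -0.012 0 -3.3 0 0 2.5; 0 -0.012 0 -3.5 0 0 2.5; 0 -0.012 0 -3.5 0 0 2.5"

```text
time: 30.32
eef_pos: [0.4466, -0.0992, 0.0133]
tcp_rot: [0.667, 0.745, 0.001, -0.001]
contact_force: [3.5, 28.8, 9.7]
opening: 0.375
```

Run:
```python
from mv import *
done("0 0 -0.378 0 0 8.7 2.5");done("0 -0.012 0 -3.5 0 0 2.5")
state()
o=np.array([.4919,-.1936]);a=.109
ex=np.array([np.cos(a),np.sin(a)]);ey=np.array([-np.sin(a),np.cos(a)])
s=__import__('plant').ctrl.get_state()
d=s['eef_pos'][:2]-o;print('frame',d@ex,d@ey)
```

```text
t 30.32 meas [ 0.4466 -0.0992  0.0133] cmd [ 0.4465 -0.1066  0.0135] thy 0.1114 err [-0.      0.0155  0.0046] F [ 3.5 28.8  9.7] T [ 4.3  -0.63  0.38] op 32.0 q [-0.44  0.1   2.23  0.    0.81 -0.56]
frame -0.03479240332083992 0.09875292225187814
```

Request:
servo_tool --increments "0 0 0 1 0 0 2.5; 0 0.012 0 3 0 0 2.5; 0 0.012 0 5 1 0 2.5; 0 0.012 0 7 2 0.5 2.5; 0 0.012 0 8 2.5 1 2.5; 0 0.012 0 8 2.5 1.4 2.5; 0 0.012 0 8 2.5 1.6 2.5; 0 0.012 0 8 2.5 1.7 2.5; 0 0.012 0 8 2.5 1.7 2.5"

```text
time: 31.07
eef_pos: [0.4627, -0.0232, -0.0031]
tcp_rot: [0.665, 0.747, 0.0, -0.002]
contact_force: [-5.3, 9.7, 15.5]
opening: 0.373
```

Run:
```python
from mv import *
done("0 0.012 0 8 2.5 1.7 2.5")
state()
```

```text
t 31.07 meas [ 0.4627 -0.0232 -0.0031] cmd [ 0.4621 -0.0244 -0.0045] thy 0.115 err [0.0018 0.0038 0.001 ] F [-5.3  9.7 15.5] T [1.58 0.73 0.18] op 31.8 q [-0.27  0.15  2.21  0.    0.78 -0.39]
```

Resting on the desk. Release, rise, and turn toward the check view of the lower frame.

Request:
servo_tool --increments "0 0 0 0 0 -0.1 3.6; 0 0 0 0 0 -0.1 4.5; 0 0 0 0 0 -0.1 5; 0 0 0 0 0 -0.1 5; 0 0 0 0 0 -2 5; 0 0 0 0 0 -5 5; 0 0 0.1 0 0 -9 4.5; 0 0 0.22 -1 0 -12 4; 0 0 0.34 -2 0 -13 4; 0 0 0.46 -3 0 -14 4"

```text
time: 31.9
eef_pos: [0.4672, -0.0548, 0.1375]
tcp_rot: [0.819, 0.573, 0.001, 0.002]
contact_force: [-0.7, 0.4, -0.8]
opening: 0.469
```

Run:
```python
from mv import *
done("0 0 0.46 -3 0 -14 4")
state()
plan([.4302,-.2,.1104],-1.462)
```

```text
t 31.9 meas [ 0.4672 -0.0548  0.1375] cmd [ 0.4656 -0.0542  0.1355] thy -0.3497 err [-0.004  -0.0002  0.0057] F [-0.7  0.4 -0.8] T [-0.02 -0.    0.02] op 40.0 q [-0.33 -0.09  2.14 -0.    1.08  0.02]
rot [0.    0.    1.118] shift cm [-14.92   1.58   2.52] rows>= 8.9
```

Request:
servo_tool --increments "0 0 0.12 -1.7 0.2 0.3 4; 0 0 0.24 -3.4 0.4 0.6 4; 0 0 0.36 -5 0.6 0.9 4; 0 0 0.48 -6.7 0.8 1.2 4; 0 0 0.6 -8.4 1 1.5 4; 0 0 0.72 -10 1.1 1.8 4; 0 0 0.84 -11.7 1.3 2.1 4; 0 0 0.96 -13.4 1.5 2.4 4; 0 0 1.08 -14.9 1.6 2.5 4; 0 0 1.118 -14.9 1.6 2.5 4"

```text
time: 32.73
eef_pos: [0.43, -0.2018, 0.1097]
tcp_rot: [0.999, 0.051, -0.001, 0.0]
contact_force: [0.2, 0.2, 0.0]
opening: 0.468
```

Run:
```python
from mv import *
done("0 0 1.118 -14.9 1.6 2.5 4")
from h import *
for i in range(4): ctrl.read_camera('wrist')
state();snap('wrist','w19')
from meas import *
run('w19')
crop('w19',205,5,415,275,2.8,'w19a')
```

```text
t 32.93 meas [ 0.4306 -0.1995  0.1099] cmd [ 0.4304 -0.1999  0.1106] thy -1.4612 err [ 0.0004 -0.0004 -0.0008] F [-0.4  0.5 -0.4] T [ 0.01  0.11 -0.03] op 40.1 q [-0.65 -0.03  2.15 -0.    1.02  0.81]
rimL p [ 0.4934 -0.1349] ang 0.1072 rms mm 0.09 203
rimR p [ 0.5151 -0.249 ] ang 0.1087 rms mm 0.05 69
greyL p [ 0.4952 -0.153 ] ang 0.109 rms mm 0.06 160
greyR p [ 0.4939 -0.234 ] ang 0.1209 rms mm 1.99 107
greyRtop p [ 0.5481 -0.2274] ang 0.1069 rms mm 0.07 26
rimT p [ 0.5685 -0.1806] ang 1.6794 rms mm 0.05 99
rimB p [ 0.4141 -0.1991] ang 1.6836 rms mm 0.04 78
greyT p [ 0.5509 -0.1829] ang 1.6777 rms mm 0.03 129
greyB p [ 0.4324 -0.1999] ang 1.6776 rms mm 0.01 43
greyBall p [ 0.4322 -0.1917] ang 1.6714 rms mm 0.1 28
tanR p [ 0.495 -0.237] ang 0.1089 rms mm 0.07 103
```

View pics/w19a.png

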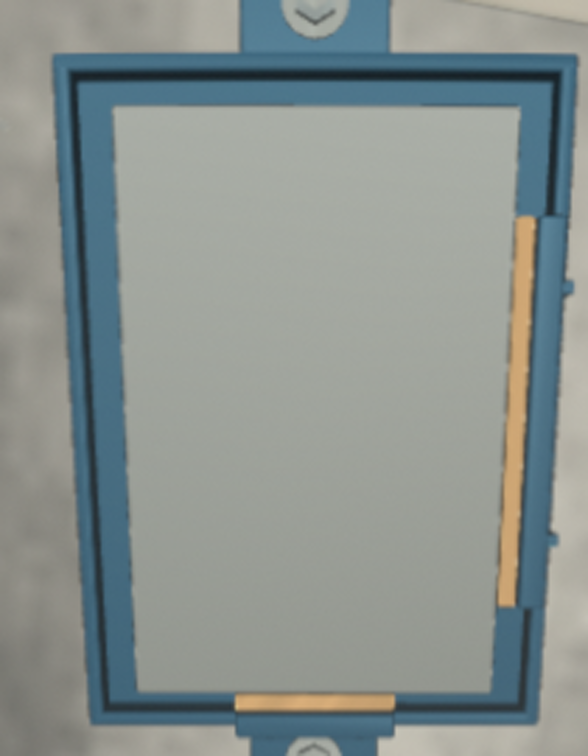

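Run:
```python
from edges import *
z=load('w14');Rc=cv2.GaussianBlur(z['im'][...,0],(3,3),0);B=cv2.GaussianBlur(z['im'][...,2].astype(np.float32)-z['im'][...,0],(3,3),0)
print(Rc[150,245:280]);print(Rc[55:80,280]);print(Rc[150,360:385]);print(B[150,295:335].round()); print(Rc[225:245,280])
def add(n,im,*a):
    p,d,s,k=line(z,im,*a);print(n,'p',p.round(4),'ang',round(np.arctan2(d[1],d[0]),4),'rms',round(s,2),k)
add('L',Rc,range(75,225),(245,265),'r',False,105,.054)
add('R',Rc,range(75,225),(362,390),'r',True,105,.054)
add('T',Rc,list(range(260,300))+list(range(335,370)),(55,80),'c',False,105,.054)
add('B',Rc,list(range(265,300))+list(range(335,366)),(226,245),'c',True,105,.054)
add('barL',Rc,range(85,225),(293,312),'r',True,130,.106)
add('barR',Rc,range(85,225),(318,338),'r',False,110,.106)
add('barT',Rc,range(306,325),(60,85),'c',False,130,.106)
add('barB',Rc,range(307,323),(225,245),'c',False,110,.106)
```

```text
[127 126 125 124 124 123 124 124 126 126 115  92  78  77  77  77  78  78
  79  80  81  82  83  78  65  68  97 126 136 139 141 144 147 150 152]
[127 127 127 127 127 127 126 126 126 126 125 112  91  84  87  87  88  88
  87  87  87  87  87  87  87]
[ 68  78  86  86  86  85  85  84  83  82  81  80  84 106 144 173 183 185
 186 186 187 187 186 186 185]
[-12. -12. -11. -11. -11.   1.  22.  13. -30. -64. -76. -82. -86. -89.
 -89. -89. -89. -89. -89. -89. -90. -90. -90. -90. -90. -90. -90. -88.
 -84. -78. -70. -50.  -9.  20.   9.  -8. -12. -12. -12. -12.]
[ 75  75  74  73  73  72  71  70  70  78 101 125 138 143 144 145 147 149
 150 152]
L p [0.5117 0.1743] ang 0.0504 rms 0.18 140
R p [0.5156 0.0748] ang 0.0445 rms 0.1 145
T p [0.5775 0.129 ] ang 1.6104 rms 0.11 71
B p [0.4387 0.114 ] ang 1.6207 rms 0.12 51
barL p [0.5114 0.1317] ang 0.0452 rms 0.04 133
barR p [0.5102 0.1158] ang 0.043 rms 0.03 140
barT p [0.5686 0.1254] ang 1.6315 rms 0.14 5edges.py:17: RuntimeWarning: Mean of empty slice.
  m=P.mean(0);w,V=np.linalg.eigh(np.cov((P-m).T));d=V[:,1];n=V[:,0];r=(P-m)@n
  ret = ret.dtype.type(ret / rcount)
  avg = a.mean(axis, **keepdims_kw)
  ret = um.true_divide(
edges.py:17: RuntimeWarning: Degrees of freedom <= 0 for slice
  m=P.mean(0);w,V=np.linalg.eigh(np.cov((P-m).T));d=V[:,1];n=V[:,0];r=(P-m)@n
  c *= np.true_divide(1, fact)
  c *= np.true_divide(1, fact)
Traceback (most recent call last):
ValueError: not enough values to unpack (expected 2, got 0)

During handling of the above exception, another exception occurred:

Traceback (most recent call last):
  File "edges.py", line 17, in line
    m=P.mean(0);w,V=np.linalg.eigh(np.cov((P-m).T));d=V[:,1];n=V[:,0];r=(P-m)@n
                    ~~~~~~~~~~~~~~^^^^^^^^^^^^^^^^^
numpy.linalg.LinAlgError: 0-dimensional array given. Array must be at least two-dimensional
```

Run:
```python
from mv import *
plan([.508,.124,.17],-1.525)
plan([.508,.124,.069],-1.525)
```

```text
rot [0.    0.    0.063] shift cm [ 11.23 -31.35  -5.95] rows>= 8.1
rot [0.    0.    0.063] shift cm [ 11.23 -31.35   4.15] rows>= 8.0
```

Request:
servo_tool --increments "0 0 0 1 -2.5 -2 4; 0 0 0.01 2.3 -6.2 -4 4; 0 0 0.02 3.6 -9.9 -6 4; 0 0 0.03 4.9 -13.6 -6 4; 0 0 0.04 6.2 -17.3 -6 4; 0 0 0.05 7.5 -21 -6 4; 0 0 0.06 8.8 -24.7 -6 4; 0 0 0.063 10.1 -28.4 -6 4; 0 0 0.063 11.2 -31.3 -5 4; 0 0 0.063 11.2 -31.3 -4 4"

```text
time: 33.82
eef_pos: [0.5093, 0.129, 0.1509]
tcp_rot: [1.0, 0.026, 0.001, -0.001]
contact_force: [-0.3, 0.1, 0.3]
opening: 0.472
```

Run:
```python
from mv import *
done("0 0 0.063 11.2 -31.3 -4 4")
state()
plan([.508,.124,.069],-1.525)
```

```text
t 33.82 meas [0.5093 0.129  0.1509] cmd [0.5078 0.1234 0.1505] thy -1.518 err [ 0.0018  0.0034 -0.007 ] F [-0.3  0.1  0.3] T [-0.03  0.04 -0.02] op 40.3 q [0.05 0.03 2.01 0.   1.1  1.57]
rot [0. 0. 0.] shift cm [ 0.03 -0.06  8.15] rows>= 2.0
```

Request:
servo_tool --increments "0 0 0 0 -0.05 0 4; 0 0 0 0 -0.05 1.5 4; 0 0 0 0 -0.05 4 4; 0 0 0 0 -0.05 6.5 4; 0 0 0 0 -0.05 7.8 4; 0 0 0 0 -0.05 8.1 4; 0 0 0 0 -0.05 8.1 4; 0 0 0 0 -0.05 8.1 4"

```text
time: 34.48
eef_pos: [0.5088, 0.1237, 0.07]
tcp_rot: [1.0, 0.023, 0.0, 0.0]
contact_force: [0.2, -1.0, -0.1]
opening: 0.472
```

Run:
```python
from mv import *
done("0 0 0 0 -0.05 8.1 4")
state()
from h import *
snap('scene','s20');crop('s20',220,130,400,290,4,'s20a')
```

```text
t 34.48 meas [0.5088 0.1237 0.07  ] cmd [0.5078 0.1239 0.0695] thy -1.5257 err [-0.0002  0.0012  0.0007] F [ 0.2 -1.  -0.1] T [ 0.04 -0.03  0.  ] op 40.3 q [ 0.04  0.14  2.06 -0.    0.95  1.57]
```

View pics/s20a.png

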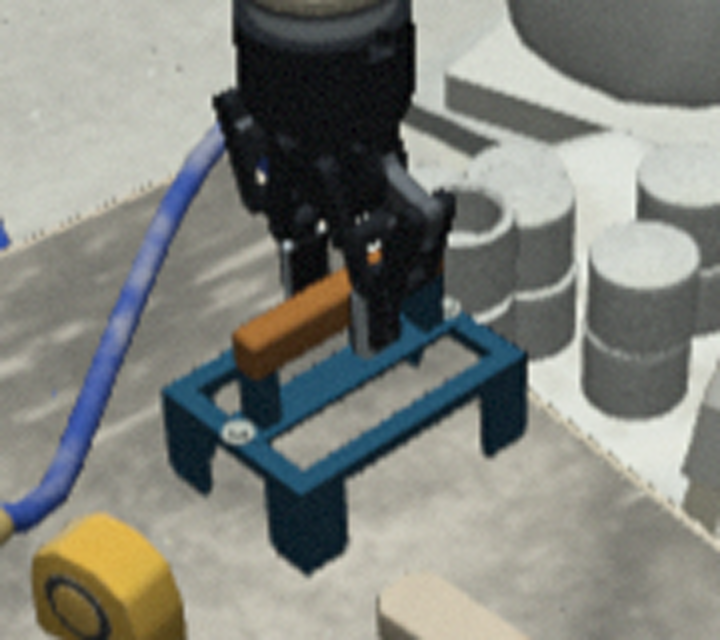

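Request:
servo_tool --increments "0 0 0 0 0 0 2.5; 0 0 0 0 0 0 1.2; 0 0 0 0 0 0 1; 0 0 0 0 0 0 1; 0 0 0 0 0 0 1; 0 0 0 0 0 0 1; 0 0 0 0 0 0 1" --grip_force 100

```text
time: 35.12
eef_pos: [0.5093, 0.1238, 0.0708]
tcp_rot: [1.0, 0.023, 0.001, 0.001]
contact_force: [-2.1, -3.9, 6.9]
opening: 0.194
```

Run:
```python
from mv import *
state()
from h import *
snap('wrist','w21')
o=np.array([.4917,-.1933])
plan([.4917,-.1933,.16],.1085-np.pi/2)
```

```text
t 35.12 meas [0.5093 0.1238 0.0708] cmd [0.5078 0.1239 0.0695] thy -1.5246 err [-0.0012  0.0022 -0.0004] F [-2.1 -3.9  6.9] T [-0.43  0.25 -0.04] op 16.6 q [ 0.05  0.14  2.06 -0.    0.95  1.57]
rot [ 0.     0.    -0.063] shift cm [-3.06 31.62 -9.04] rows>= 7.9
```

View pics/w21.png

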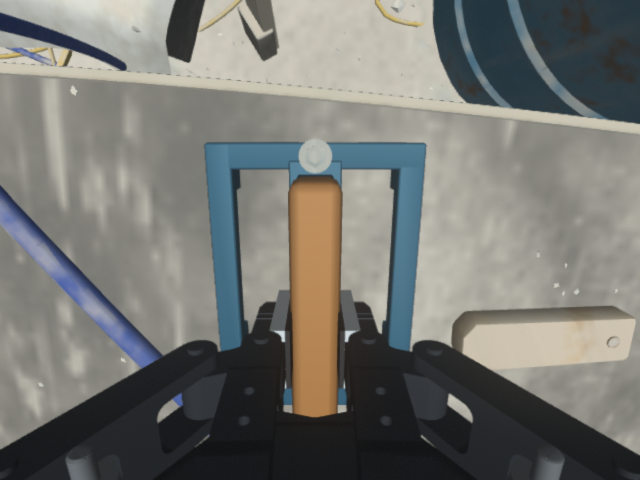

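```bash
cat > up.py <<'E'
from edges import *
def up(f,zt,zb,dark=105):
    z=load(f);im=z['im'].astype(np.float32);S=cv2.GaussianBlur(im[...,0],(3,3),0)
    o={}
    def add(n,*a):
        p,d,s,k=line(z,S,*a);o[n]=(p,d);print(n,'p',p.round(4),'ang',round(np.arctan2(d[1],d[0]),4),'rms',round(s,2),k)
    add('L',range(160,330),(196,225),'r',False,dark,zt)
    add('R',range(160,330),(405,440),'r',True,dark,zt)
    add('T',list(range(215,295))+list(range(335,420)),(130,155),'c',False,dark,zt)
    return o
E
python3 - <<'E'
from up import *
z=load('w21');Rc=z['im'][...,0];print(Rc[250,200:230],Rc[250,400:430],Rc[130:155,250])
o=up('w21',.054,.054)
E
```

```text
[137 137 136 136 136 134 133 133 133 132 131 127  92  69  68  68  69  69
  69  69  69  69  71  71  73  72  74  74  76  76] [ 83  83  83  83  82  82  81  81  80  78  78  77  77  76  76  75  74  90
 146 191 194 195 193 193 193 193 193 192 193 193] [126 126 126 125 124 125 125 126 125 126 126 117  81  62  71  79  80  78
  78  78  77  78  77  77  76]
L p [0.53   0.1755] ang 0.0503 rms 0.06 155
R p [0.5315 0.0758] ang 0.0449 rms 0.04 168
T p [0.5781 0.1284] ang 1.611 rms 0.04 142
```

Run:
```python
from mv import *
plan([.4928,-.1941,.16],-1.4623)
plan([.4928,-.1941,.128],-1.4623)
```

```text
rot [ 0.     0.    -0.063] shift cm [-2.95 31.7  -9.04] rows>= 7.9
rot [ 0.     0.    -0.063] shift cm [-2.95 31.7  -5.84] rows>= 7.8
```

Request:
servo_tool --increments "0 0 0 0 0 -1 1; 0 0 0 0 0 -3 1; 0 0 0 0 0 -5.5 1; 0 0 0 0 0 -8 1; 0 0 0 -0.2 2 -9 1; 0 0 -0.01 -0.4 4.5 -9 1; 0 0 -0.02 -0.7 7.5 -9 1; 0 0 -0.02 -1 10.5 -9 1; 0 0 -0.03 -1.3 13.5 -9 1; 0 0 -0.03 -1.5 16 -9 1"

```text
time: 36.0
eef_pos: [0.4989, -0.0371, 0.1578]
tcp_rot: [0.999, 0.038, -0.002, -0.001]
contact_force: [0.7, -0.9, -5.4]
opening: 0.189
```

Run:
```python
from mv import *
done("0 0 -0.03 -1.5 16 -9 1")
state()
plan([.4928,-.1941,.16],-1.4623)
from h import *
snap('scene','s22');crop('s22',220,110,420,300,4,'s22a')
```

```text
t 36.0 meas [ 0.4989 -0.0371  0.1578] cmd [ 0.5001 -0.0366  0.1595] thy -1.4947 err [ 0.0014 -0.0028 -0.0003] F [ 0.7 -0.9 -5.4] T [ 0.01 -0.01 -0.02] op 16.2 q [-0.28 -0.04  2.06 -0.    1.12  1.22]
rot [ 0.     0.    -0.033] shift cm [-1.92 15.65 -0.04] rows>= 3.8
```

View pics/s22a.png

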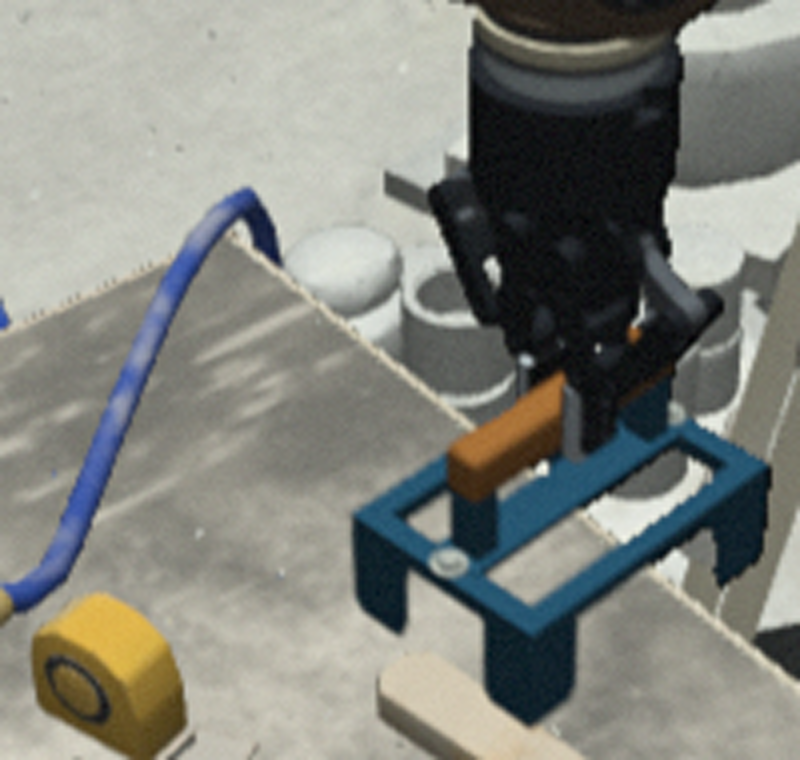

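Request:
servo_tool --increments "0 0 -0.01 -0.4 3.2 0 1; 0 0 -0.02 -0.8 6.5 0 1; 0 0 -0.03 -1.2 9.8 0 1; 0 0 -0.033 -1.6 13 0 1; 0 0 -0.033 -1.8 15 0 1; 0 0 -0.033 -1.92 15.65 1 1; 0 0 -0.033 -1.92 15.65 2.5 1; 0 0 -0.033 -1.92 15.65 3 1; 0 0 -0.033 -1.92 15.65 3 1; 0 0 -0.033 -1.92 15.65 3 1"

```text
time: 36.88
eef_pos: [0.4926, -0.1922, 0.128]
tcp_rot: [0.998, 0.055, -0.001, -0.001]
contact_force: [0.6, -0.4, -5.4]
opening: 0.193
```

Run:
```python
from mv import *
done("0 0 -0.033 -1.92 15.65 3 1")
state()
from h import *
for i in range(2): ctrl.read_camera('wrist')
snap('wrist','w23');snap('scene','s23');snap('top','t23');state()
crop('s23',330,190,510,410,3,'s23a');crop('t23',370,150,510,300,4,'t23a')
```

```text
t 36.88 meas [ 0.4926 -0.1922  0.128 ] cmd [ 0.4928 -0.1941  0.1296] thy -1.461 err [ 0.0022 -0.002  -0.001 ] F [ 0.6 -0.4 -5.4] T [ 0.01 -0.02  0.02] op 16.5 q [-0.56  0.07  2.01  0.    1.07  0.9 ]
t 37.13 meas [ 0.4939 -0.1935  0.1301] cmd [ 0.4928 -0.1941  0.1296] thy -1.4612 err [-0.0009  0.0013 -0.0008] F [-0.5  0.2 -5.1] T [-0.01 -0.01 -0.03] op 16.2 q [-0.56  0.07  2.01 -0.    1.07  0.9 ]
```

View pics/w23.png

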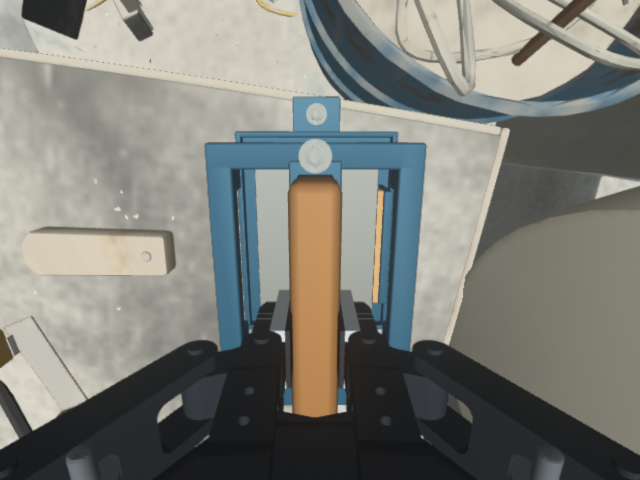

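View pics/s23a.png

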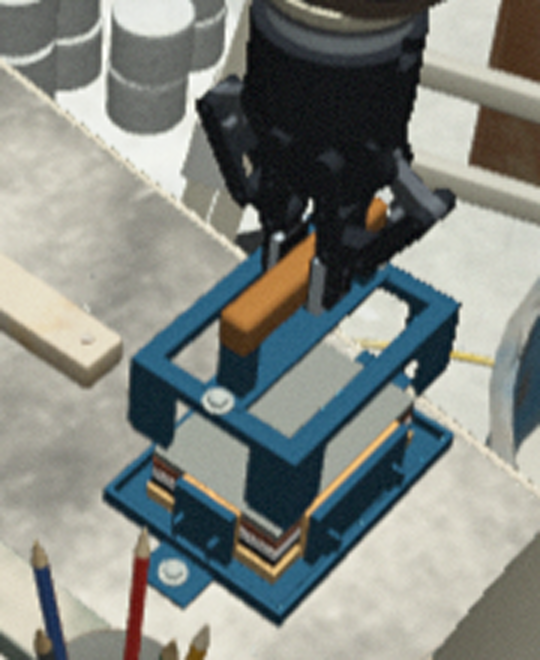

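View pics/t23a.png

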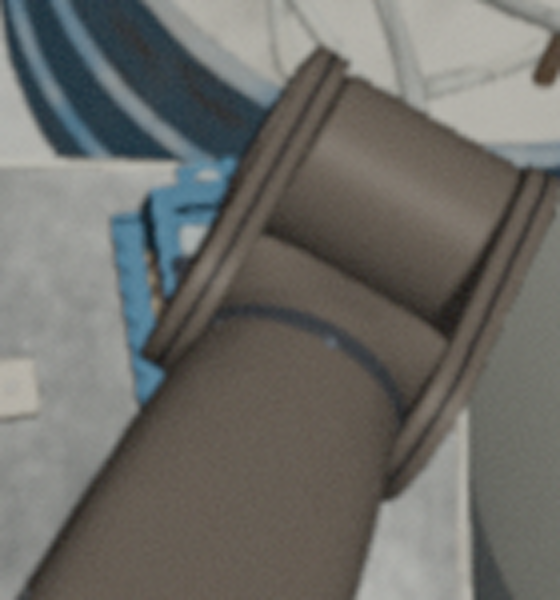

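Run:
```python
from up import *
from mv import get
o=up('w23',.054+.0593,0)
crop('w23',195,85,435,205,3.3,'w23a')
z=load('w23')
for c in [(236,132.5),(398,132.5)]: print(pix(z,*c,.012).round(4))
Rc=cv2.GaussianBlur(z['im'][...,0],(3,3),0)
print(Rc[120:140,260],Rc[120:140,370])
for seg in (range(240,288),range(345,392)):
  print(line(z,Rc,seg,(120,138),'c',False,110,.012))
print(line(z,Rc,list(range(240,288))+list(range(345,392)),(120,138),'c',False,110,.012))
```

```text
L p [ 0.5105 -0.1405] ang 0.1059 rms 0.06 156
R p [ 0.5193 -0.2392] ang 0.1113 rms 0.05 166
T p [ 0.5653 -0.1855] ang 1.6764 rms 2.02 160
[ 0.562  -0.1286  0.012 ]
[ 0.5746 -0.2429  0.012 ]
[177 177 177 176 174 173 171 171 170 168 150 114  90  86  85  78  72  75
  85  90] [189 190 190 190 191 191 191 191 192 191 177 140 100  85  81  75  68  71
  83  90]
(array([ 0.56492798, -0.14797582]), array([-0.10586587,  0.99438042]), np.float64(0.055143737785086744), 48)
(array([ 0.57273125, -0.22162023]), array([-0.11271621,  0.99362722]), np.float64(0.028733424627058315), 47)
(array([ 0.5685023 , -0.18156714]), array([-0.10585796,  0.99438126]), np.float64(0.05033176546545544), 85)
```

View pics/w23a.png

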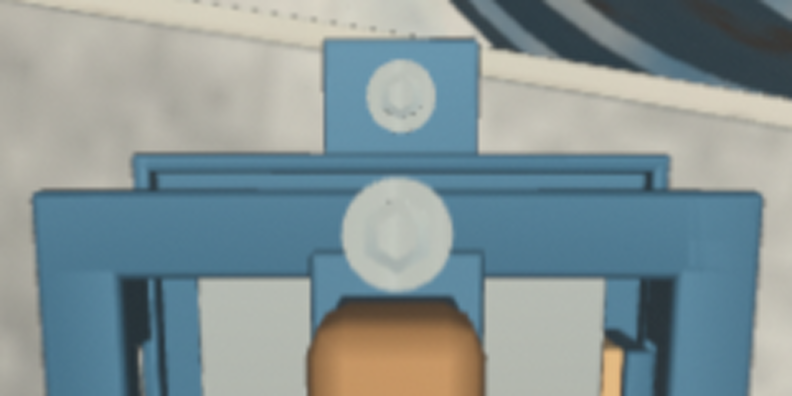

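Request:
servo_tool --increments "0 0 0 -0.1 0.1 0.5 1; 0 0 0 -0.1 0.1 1.2 1; 0 0 0 -0.1 0.1 2 1; 0 0 0 -0.1 0.1 2.8 1; 0 0 0 -0.1 0.1 3.5 1; 0 0 0 -0.1 0.1 3.9 1; 0 0 0 -0.1 0.1 4.1 1; 0 0 0 -0.1 0.1 4.1 1; 0 0 0 -0.1 0.1 4.1 1"

```text
time: 37.88
eef_pos: [0.4925, -0.1949, 0.0883]
tcp_rot: [0.999, 0.054, -0.0, 0.0]
contact_force: [-0.2, 0.3, -4.7]
opening: 0.19
```

Run:
```python
from mv import *
done("0 0 0 -0.1 0.1 4.1 1")
from h import *
state();snap('scene','s24');snap('wrist','w24');state()
crop('s24',360,250,490,410,4.5,'s24a');
```

```text
t 37.88 meas [ 0.4925 -0.1949  0.0883] cmd [ 0.4919 -0.1952  0.0886] thy -1.462 err [-0.0001  0.0001  0.    ] F [-0.2  0.3 -4.7] T [ 0.04  0.01 -0.04] op 16.2 q [-0.57  0.12  2.03 -0.    0.98  0.89]
t 37.98 meas [ 0.4928 -0.1951  0.0887] cmd [ 0.4919 -0.1952  0.0886] thy -1.462 err [-0.0007  0.0009  0.    ] F [ 0.   0.4 -5.7] T [-0.    0.02 -0.02] op 16.2 q [-0.57  0.12  2.03 -0.    0.98  0.89]
```

View pics/s24a.png

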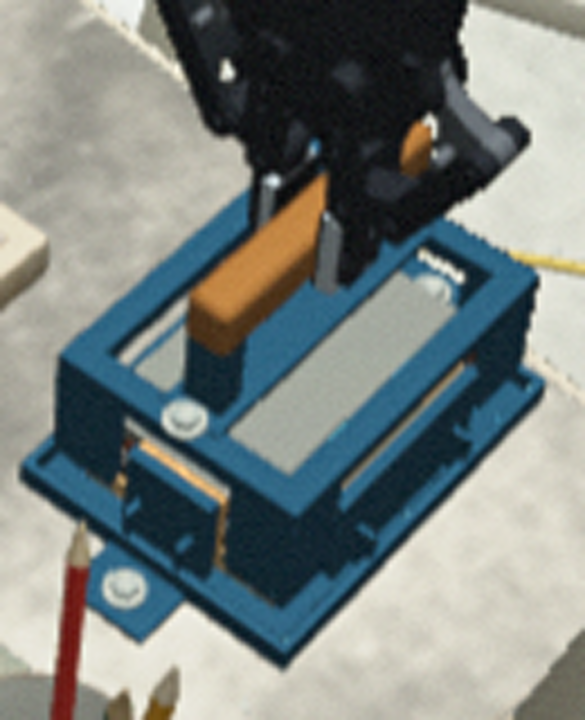

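View pics/w24.png

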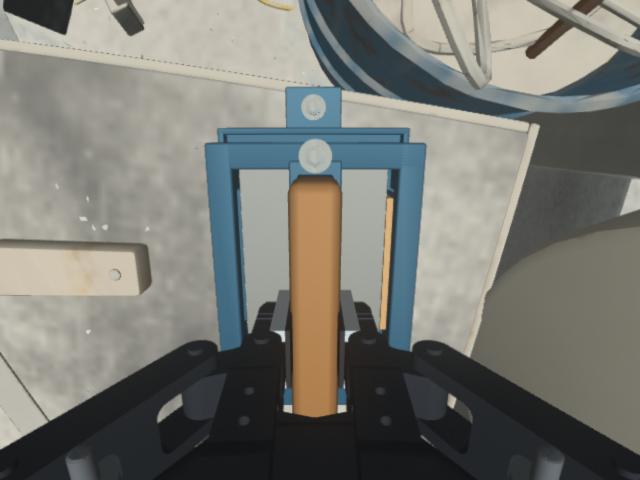

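Run:
```python
from up import *
z=load('w24');Rc=cv2.GaussianBlur(z['im'][...,0],(3,3),0)
a=.1085;ex=np.array([np.cos(a),np.sin(a)]);ey=np.array([-np.sin(a),np.cos(a)])
zt=.054+.0178
L=line(z,Rc,range(160,330),(196,225),'r',False,105,zt);Rr=line(z,Rc,range(160,330),(405,440),'r',True,105,zt)
print('rail ey',L[0]@ey,Rr[0]@ey,(L[0]@ey+Rr[0]@ey)/2,'angs',[np.arctan2(q[1][1],q[1][0]) for q in (L,Rr)])
crop('w24',195,110,435,200,3.3,'w24a')
print(Rc[133,208:228],Rc[133,400:420])
rl=line(z,Rc,range(130,137),(205,228),'r',False,110,.012);rr=line(z,Rc,range(130,137),(400,425),'r',True,110,.012)
print('rim ey',rl[0]@ey,rr[0]@ey,(rl[0]@ey+rr[0]@ey)/2)
T=line(z,Rc,list(range(225,280))+list(range(345,405)),(115,134),'c',False,110,.012);print('rim T ex-.078',T[0]@ex-.078,np.arctan2(T[1][1],T[1][0])-np.pi/2)
B=z['im'].astype(int);print(B[132:150,240,0],B[132:150,390,0])
for v in (142.5,143.5): print('rail T ex',[pix(z,u,v,zt)[:2]@ex-.07 for u in(210,420)])
s=ctrl.get_state()['eef_pos'][:2];print('tcp',s@ex,s@ey)
```

```text
rail ey -0.19676974092845864 -0.2960789634136264 -0.24642435217104253 angs [np.float64(0.10539286446666987), np.float64(0.10854529971630754)]
[171 171 170 169 169 168 167 163 145 114  86  80  84  85  79  70  66  65
  65  65] [ 62  61  62  65  73  80  80  77  87 120 157 175 179 179 178 177 176 176
 175 174]
rim ey -0.18778199024016534 -0.30317276882909955 -0.24547737953463244
rim T ex-.078 0.4676896501438362 0.10767480672676388
[73 65 57 80 83 82 83 83 83 78 62 60 69 80 80 79 78 79] [72 61 54 81 84 84 84 84 84 80 61 57 70 80 81 81 80 80]
rail T ex [np.float64(0.4673937419576994), np.float64(0.46741643429145957)]
rail T ex [np.float64(0.466959925762718), np.float64(0.46698235691115936)]
tcp 0.46878257167192144 -0.24729037519810454
```

View pics/w24a.png

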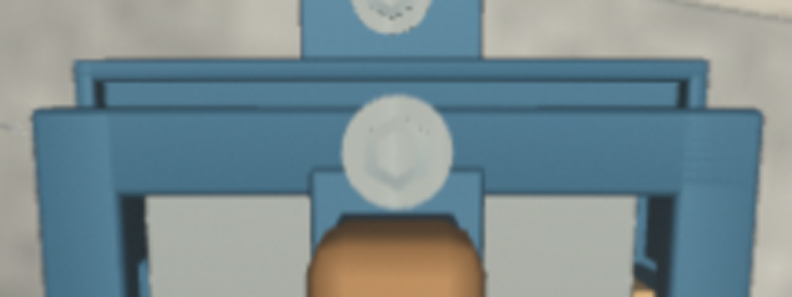

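Request:
servo_tool --increments "0 0 0 0 -0.07 0.1 1; 0 0 0 0 -0.07 0.3 1; 0 0 0 0 -0.07 0.5 1; 0 0 0 0 -0.07 0.7 1; 0 0 0 0 -0.07 0.9 1; 0 0 0 0 -0.07 0.9 1"

```text
time: 38.48
eef_pos: [0.4919, -0.1939, 0.0785]
tcp_rot: [0.999, 0.054, -0.001, -0.0]
contact_force: [-0.0, 0.4, -5.5]
opening: 0.196
```

Run:
```python
from mv import *
done("0 0 0 0 -0.07 0.9 1")
from h import *
state();snap('scene','s25')
crop('s25',360,250,490,410,4.5,'s25a');
```

```text
t 38.48 meas [ 0.4919 -0.1939  0.0785] cmd [ 0.4918 -0.1945  0.0796] thy -1.462 err [ 0.0008 -0.001   0.    ] F [-0.   0.4 -5.5] T [-0.03  0.02  0.05] op 16.7 q [-0.57  0.14  2.04 -0.    0.97  0.9 ]
```

View pics/s25a.png

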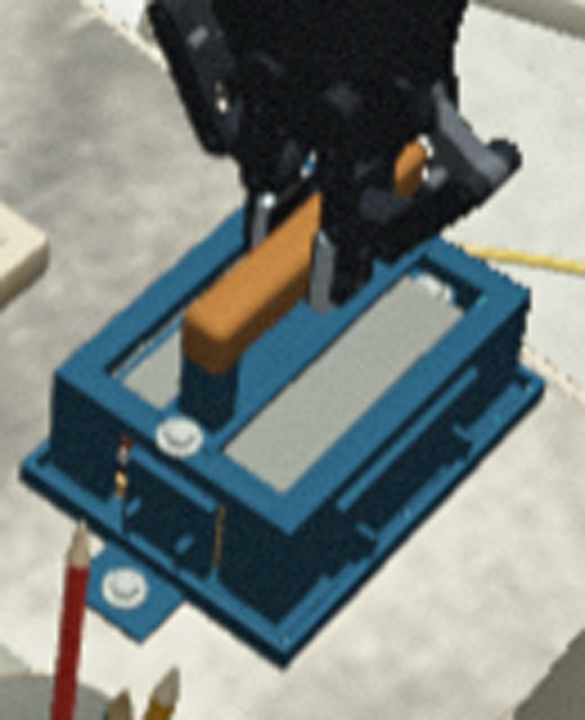

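Feet are inside the rim with no contact force. Lower the rest.

Request:
servo_tool --increments "0 0 0 0 0 0.1 1; 0 0 0 0 0 0.2 1; 0 0 0 0 0 0.35 1; 0 0 0 0 0 0.5 1; 0 0 0 0 0 0.6 1; 0 0 0 0 0 0.6 1"

```text
time: 39.03
eef_pos: [0.4924, -0.1945, 0.0747]
tcp_rot: [0.999, 0.054, -0.001, 0.0]
contact_force: [-4.9, 0.5, 3.7]
opening: 0.19
```

Run:
```python
from mv import *
done("0 0 0 0 0 0.6 1")
from h import *
state();snap('scene','s26')
crop('s26',360,250,490,410,4.5,'s26a');
```

```text
t 39.03 meas [ 0.4924 -0.1945  0.0747] cmd [ 0.4918 -0.1945  0.0736] thy -1.4617 err [-0.0001 -0.0007 -0.0002] F [-4.9  0.5  3.7] T [0.31 0.7  0.05] op 16.2 q [-0.57  0.14  2.04 -0.    0.96  0.89]
```

View pics/s26a.png

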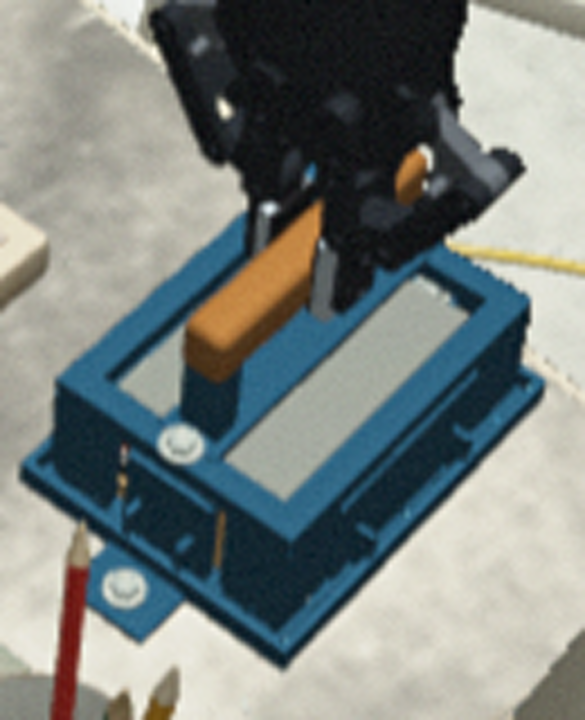

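Request:
servo_tool --increments "0 0 0 0 0 0.1 1; 0 0 0 0 0 0.2 1; 0 0 0 0 0 0.2 1; 0 0 0 0 0 0 1"

```text
time: 39.42
eef_pos: [0.4928, -0.1945, 0.075]
tcp_rot: [0.999, 0.054, 0.0, 0.001]
contact_force: [0.5, 0.1, -5.3]
opening: 0.189
```

Run:
```python
from mv import *
state()
```

```text
t 39.42 meas [ 0.4928 -0.1945  0.075 ] cmd [ 0.4918 -0.1945  0.0736] thy -1.4619 err [-0.0008  0.0011 -0.    ] F [ 0.5  0.1 -5.3] T [ 0.02  0.05 -0.01] op 16.2 q [-0.57  0.14  2.04 -0.    0.96  0.89]
```

Request:
servo_tool --increments "0 0 0 0 0 0.15 1; 0 0 0 0 0 0.25 1; 0 0 0 0 0 0.25 1; 0 0 0 0 0 0.25 1"

```text
time: 39.75
eef_pos: [0.4931, -0.1949, 0.0746]
tcp_rot: [0.999, 0.055, -0.0, 0.0]
contact_force: [-10.4, 2.5, 17.5]
opening: 0.191
```

Run:
```python
from mv import *
done("0 0 0 0 0 0.25 1")
state()
```

```text
t 39.75 meas [ 0.4931 -0.1949  0.0746] cmd [ 0.4918 -0.1945  0.0711] thy -1.4614 err [-0.0007 -0.0003 -0.0006] F [-10.4   2.5  17.5] T [0.82 1.42 0.07] op 16.3 q [-0.57  0.14  2.04 -0.    0.96  0.89]
```

Request:
servo_tool --increments "0 0 0 0 0 -0.2 1.5; 0 0 0 0 0 -0.2 3; 0 0 0 0 0 -0.2 4; 0 0 0 0 0 -0.2 4; 0 0 0 0 0 -0.2 4; 0 0 0 0 0 -2 4; 0 0 0 0 0 -5 4; 0 0 0 0 0 -9 4; 0 0 0 -3 0 -12 4; 0 0 0 -6 -1 -13 4"

```text
time: 40.58
eef_pos: [0.4343, -0.1933, 0.2066]
tcp_rot: [0.998, 0.055, 0.004, 0.004]
contact_force: [-0.1, -0.5, 0.4]
opening: 0.471
```

Run:
```python
from mv import *
done("0 0 0 -6 -1 -13 4")
from h import *
state();snap('scene','s27');snap('wrist','w27');snap('top','t27');
crop('s27',360,250,490,410,4.5,'s27a');
```

```text
t 40.58 meas [ 0.4343 -0.1933  0.2066] cmd [ 0.4312 -0.191   0.2011] thy -1.4612 err [-0.0074  0.0075 -0.0008] F [-0.1 -0.5  0.4] T [-0.01 -0.   -0.01] op 40.2 q [-0.63 -0.16  2.07 -0.    1.21  0.83]
```

View pics/s27a.png

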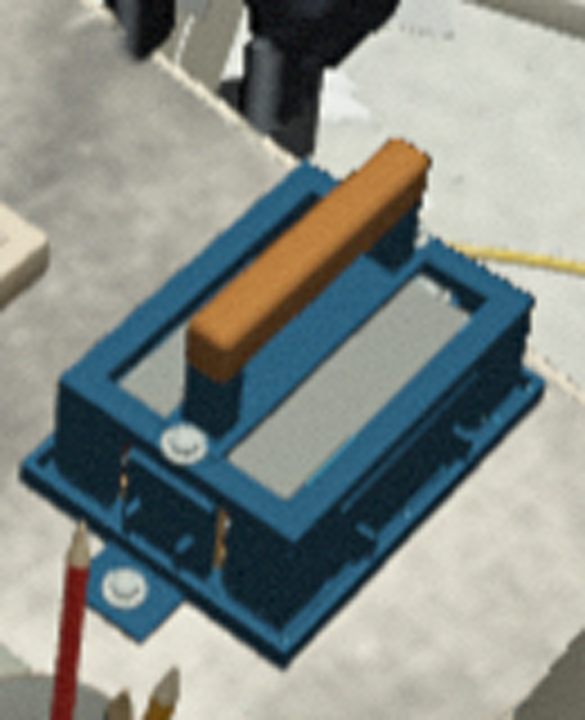

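View pics/w27.png

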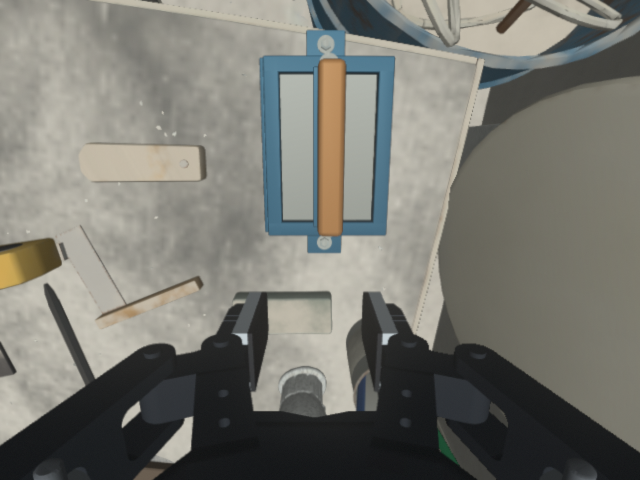

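View pics/t27.png

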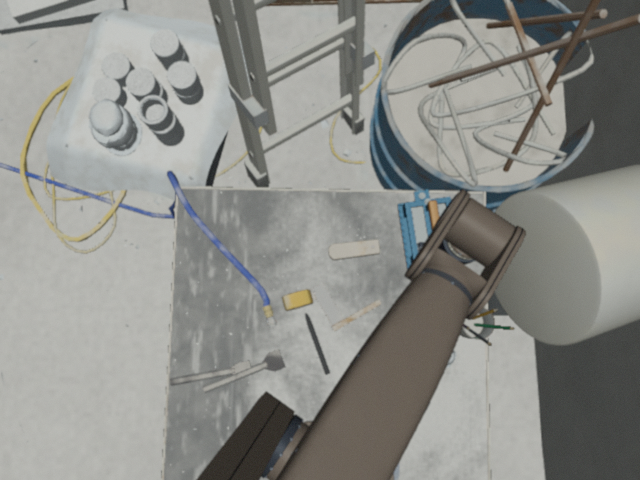

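Run:
```python
from h import *
snap('wrist','w28');z=load('w28');W=cloud(z)
print([np.nanmedian(W[v-2:v+3,u-2:u+3,2]).round(4) for u,v in [(272,90),(272,210),(386,90),(380,205),(332,150),(300,65),(295,228),(298,150),(150,163),(190,60)]])
print(z['im'][90,272],z['im'][205,380])
```

```text
[np.float64(0.0588), np.float64(0.0586), np.float64(0.0585), np.float64(0.0589), np.float64(0.1107), np.float64(0.0581), np.float64(0.0587), np.float64(0.0429), np.float64(0.0227), np.float64(0.0007)]
[ 87 128 149] [ 78 114 133]
```

Run:
```python
from plant import ctrl
print(ctrl.sign_off())
```

```text
the job is handed in; nothing more can be done
None
```

I tapped the four plates against both stops with the wooden block, laid the block on the desk, and set the upper frame over the stack. The job was handed in after about 41 s of the 69 s allowed.

**Tapping:** My first round of y and x taps left the grey top plate about 0.9° out of square, because my first yaw estimate for the lower frame was about 0.5° off. I picked the block up again and re-tapped. The last wrist view before the upper frame went on showed the grey plate with its edges within about 0.1° of the frame. Its centre was within about 0.3 mm of the frame's, with no visible gap at either stop.

**Upper frame:** It went down until it met a firm stop at about 17 N, at a depth matching feet 4 mm above the desk. After release, camera depth gave the rail top 58 mm above the desk at all four corners, which is level and equal to the seated height.

**Other objects:** I did not touch the try square, tape measure or rubbing stone, and they look unmoved in the pictures. The largest push I read was about 30 N, through the block.

**Checks that disagreed or are missing:**
- The fingertips are about 20 mm shorter than the description says. My first grasp closed above the block without touching it, and I corrected the height.
- I did not measure the three lower plates on their own. They looked lined up in the earlier scene view, and the block face covered all four in every tap.

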